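Put the heel blocks away under the lever-worked dust cover

ROBOT

A 6-joint arm with a two-finger parallel gripper is mounted at the origin on the work surface. World frame = base frame: x ahead of the robot, y to its left, z up, the work surface at z = 0. Lengths are in mm, angles in rad, forces in N, time in s.
With the tool pointing down it reaches from about 275 to 1000 mm from the base axis. Payload 8.4 kg.
Tool frame: the origin (TCP) lies midway between the tips of the shut fingers; the grasp point (between the pads) lies grip_depth behind it (grip_depth is the distance from the TCP to the grasp point, in mm); z points along the fingers, y is the line along which they close (so a half turn about z gives the same grasp; the last joint's range is limited). The gripper opens to 85 mm and grips with 20 to 120 N. Pads are 22 mm wide; open, the fingers measure 114 mm over their backs; the gripper's body (76 mm by 85 mm) begins 54 mm behind the grasp point. The pads swing forward as they close: fully open they stand 13 mm farther back than shut.
Start: joints at [-0.002, 0.353, 1.633, -0, 1.155, -0.002], TCP at [625.002, -0, 231.281] pointing down, gripper open.
Joint ranges: [-2.63, 2.63], [-0.92, 2.1], [0.06, 2.66], [-1.3, 4.44], [0, 2.69], [-3.02, 3.02]. Speed limits (rad/s): [2.22, 2.22, 2.79, 3.14, 3.14, 3.14].

INTERFACE

Orientations are given as [roll, pitch, yaw] about the fixed x, y, z axes, in that order (R = Rz(yaw) Ry(pitch) Rx(roll)).
In Python, from rig import * gives the robot as it stands.
- The arm moves only by the shell command python3 -m creep 'ROWS' [FORCE]. ROWS is JSON, a list of rows, each an object of numbers: "x", "y", "z": the shift along the tool's x, y, z in mm; "rx", "ry", "rz": the turn, a rotation vector about the tool's x, y, z in rad; "hand": the finger opening in mm, from 0 to 85.4. A call has 1 to 20 rows; each row shifts and turns the commanded pose from where the row before left it, along the tool's axes as they then stand; what a row does not reach is not made up. A row lasts 1/8 s, in which the tool goes at most 62.5 mm and 10.7 degrees, less where a joint would pass 70% of its speed; a pose out of reach is approached as far as the arm can. A call with a gripper value outside its range is refused whole. The fingers move at their own pace and stop on an object; FORCE is the grip in N (left out, the last holds). Time passes only in rows, so rows that do not move let the fingers close. It gives the time, the measured TCP pose, the force, the opening and the grip force at its end, in the units of the state.
- sense(): the state, without advancing time (a new reading comes with each control period).
- grab_frame(name): name is "scene" or "side" or "wrist"; returns the picture (480x640x3 uint8, red, green, blue); there is no depth.
- get_calibration(name): a dict with "K" (3x3 intrinsics, pixels), "R" (3x3) and "t" (3): a world point X has camera coordinates R X + t. Camera axes: x right, y down, z forward; pixel columns grow to the right and rows downward; lengths in mm; the calibration is good to about 2 mm. A picture is of the moment at which its call begins: read the wrist's pose just before it. get_calibration takes no time and is no camera call; for the wrist camera it gives the pose at the moment of the call.
- sign_off(): hands the job in; it is judged then, once.
The state is a dict: "clock": time; "qpos": joint angles; "qvel": joint speeds; "joint_efforts": joint torques, N m; "eef_pos": TCP position; "tcp_rot": TCP orientation; "contact_force": force on the tool from outside, world axes, zero at the start; "wrist_torque": the same for the moment, N m; "opening": opening from 0.0 (shut) to 1.0 (fully open); "grasp_force": force on a finger pad.
Only numpy, scipy, OpenCV 4.12 (cv2) and the standard library are available. Lean on these libraries where they do the work, as an engineer would, in place of code of your own. Each camera call takes 0.05 s, during which the arm holds its last target. There are 200 camera calls.

TASK

Fit the yellow-hubbed hand lever fully home on the splined shaft of the heel-block station and then, with the lever on, swing the clear dust cover wide open. Put every heel block lying on the bench into the tray of its own colour, flat on the tray floor and not stacked, then swing the cover fully shut again and leave the lever on its shaft. Do not disturb the glue bottle, the tin, the shoe or the brush.

Things in the scene. Friction and masses are not known exactly. Their poses are not given: they have to be found in the camera images.
- lever_hub (a point): Hand lever, loose, flat on the bench at first: yellow square hub 48 x 48 x 26 mm, aluminium bar, black end knob. Cross-shaped bore right through the hub: three narrow slots and a wide one on the bar's side, 1.2 mm clearance a side, so it goes on in one rotation only: x along shaft_seat's x. Point: bore axis, 13 mm above the hub's underside. x runs along the bar to the knob, z up.
- lever_grip (a point): Point on the same lever, same axes: middle of the bar's thickness, 70 mm along x from the bore's axis, 17 mm above the hub's underside; a place to grip across the bar. The bar is 22 mm wide, 18 mm thick, its underside 8 mm above the hub's underside, and runs 24 to 150 mm from the bore's axis. Lever about 0.3 kg, most of it in the hub.
- lever_knob (a point): Point on the same lever, same axes: middle of the upright black knob (24 mm across, 36 mm high) on the round end boss (28 mm across), 150 mm from the bore's axis; the knob's top is 62 mm above the hub's underside.
- shaft_seat (a point): Upright splined steel shaft, far left corner of the station. Point: on its axis, on the round shoulder (42 mm across, 94 mm above the bench) where the hub comes to rest (lever_hub then 13 mm above this point). Four splines in a cross reach 15 mm out and rise 26 mm, then a thinner lead-in 6 mm more. One is 11 mm wide, the others 5; x points along the wide one, z up. Turns with the cover.
- cover (a joint): Angle of the cover and shaft (one piece), rad: 0 fully shut (a stop), grows counter-clockwise seen from above to 1.75 fully open (a stop); wide open, trays clear, from 1.45 up. Starts between 0 and 0.4. It stays where it is left; turning it takes about 0.25 N m. The fitted lever points away from the cover plate: far left when shut, near left when open.
- cover_mid (a point): Centre of the clear cover plate (255 x 275 x 5 mm, aluminium edging up to 8 mm), at mid thickness; its underside is 66 mm above the bench, 6 mm above the tray rims. Shut, it lies over both trays; open, beyond the far side of the station. Axes as shaft_seat.
- station: Fixed grey base plate (222 x 246 x 8 mm) that carries the shaft's post and the two trays. Origin: centre of its underside, on the bench. x points away from the robot (within 0.15 rad), z up. The shaft's axis is at x 125 mm, y 137 mm in this frame.
- tray_red: Fixed red open tray for the red heel blocks, outside 100 (x) x 228 (y) x 52 mm high, walls and floor 4 mm. It stands on the base plate in the near or the far place. Origin: centre of its underside, 8 mm above the bench; the floor's top is 4 mm higher. Three blocks fit in a row along y, their length along y, about 70 mm apart.
- tray_blue: Fixed blue open tray for the blue heel blocks, outside 100 (x) x 228 (y) x 52 mm high, walls and floor 4 mm. It stands on the base plate in the near or the far place. Origin: centre of its underside, 8 mm above the bench; the floor's top is 4 mm higher. Three blocks fit in a row along y, their length along y, about 70 mm apart.
- red1_mid (a point): Red plastic heel block, loose, 60 mm long (x), 36 mm wide (y), 40 mm high (z), about 80 g; one end (+x) is rounded, the sides are flat. This point: its centre, 20 mm up. Absent (None) in some starts; four to six of the six blocks are there.
- red2_mid (a point): Red plastic heel block, loose, 60 mm long (x), 36 mm wide (y), 40 mm high (z), about 80 g; one end (+x) is rounded, the sides are flat. This point: its centre, 20 mm up. Absent (None) in some starts; four to six of the six blocks are there.
- red3_mid (a point): Red plastic heel block, loose, 60 mm long (x), 36 mm wide (y), 40 mm high (z), about 80 g; one end (+x) is rounded, the sides are flat. This point: its centre, 20 mm up. Absent (None) in some starts; four to six of the six blocks are there.
- blue1_mid (a point): Blue plastic heel block, loose, 60 mm long (x), 36 mm wide (y), 40 mm high (z), about 80 g; one end (+x) is rounded, the sides are flat. This point: its centre, 20 mm up. Absent (None) in some starts; four to six of the six blocks are there.
- blue2_mid (a point): Blue plastic heel block, loose, 60 mm long (x), 36 mm wide (y), 40 mm high (z), about 80 g; one end (+x) is rounded, the sides are flat. This point: its centre, 20 mm up. Absent (None) in some starts; four to six of the six blocks are there.
- blue3_mid (a point): Blue plastic heel block, loose, 60 mm long (x), 36 mm wide (y), 40 mm high (z), about 80 g; one end (+x) is rounded, the sides are flat. This point: its centre, 20 mm up. Absent (None) in some starts; four to six of the six blocks are there.
- glue_bottle: Orange glue bottle, 64 mm across, 190 mm high, standing; bystander. Origin: centre of its underside.
- wax_tin: Low blue tin, 80 mm across, 50 mm high; bystander. Origin: centre of its underside.
- shoe: Black shoe on its sole, 250 mm long (x), 72 mm wide, 70 mm high; bystander. Origin: centre of its underside.
- glue_brush: Glue brush lying near the left front of the bench; bystander. It lies along its x axis.
Mind the look-alikes: they are no part of the job. Leave any brown or turquoise look-alike of the part that bears red2_mid alone. What is shaped like the part that bears blue1_mid but brown or green is not meant.

How it is judged:
By the outcome, as a careful person would: the job done as asked, in the order asked, and still so for the second after the job is handed in, with the robot touching nothing.
Of red1, red2, red3, blue1, blue2, blue3 only 4 to 6 are there at a start; the rules pass over those that are not, and their reading is None.
At some moment in a run one of red1, red2, red3, blue1, blue2, blue3 may be knocked a few centimetres aside while the robot is not near it.
Once in a run the grip may slacken for a moment while it holds something.
It also fails if it takes over 210 s, if anything falls off the work surface, if the arm or the gripper's body presses on something with over 40 N, if the wrist force passes 120 N, or if a joint passes its speed limit or range.

## Working session

There is one attempt and no reset: what is moved stays moved. The work goes in short steps, Python scripts to look and compute and a shell command to move; the robot and the scene stay as the last step left them, time stands still between calls to the robot, and variables do not carry over. Pictures are saved under pics/ and viewed, at most 14 in all, crops included, and the job is handed in when it is done.

```bash
ls; mkdir -p pics
cat > h.py <<'E'
from rig import *
import numpy as np, cv2
def save(n,f,crop=None,s=1):
    im=f[...,::-1]
    if crop: a,b,c,d=crop; im=im[b:d,a:c]
    cv2.imwrite(f'pics/{n}.png',cv2.resize(im,None,fx=s,fy=s,interpolation=cv2.INTER_CUBIC))
def ray(c,u,v,z):
    K,R,t=[np.array(c[k],float) for k in('K','R','t')]
    d=R.T@np.linalg.inv(K)@np.array([u,v,1.]); o=-R.T@t
    return o+d*(z-o[2])/d[2]
def proj(c,X):
    K,R,t=[np.array(c[k],float) for k in('K','R','t')]
    p=K@(R@np.array(X,float)+t); return p[:2]/p[2]
E
python3 - <<'E'
from h import *
print(sense())
for n in('scene','side','wrist'):
    c=get_calibration(n); f=grab_frame(n); np.save(f'pics/{n}.npy',f); save(n+'0',f)
    print(n,np.round(c['K'],1).tolist(),np.round(-np.array(c['R']).T@c['t']),np.round(c['R'],2).tolist())
E
```

```text
pics
{'clock': 0.0, 'qpos': array([-2.40936283e-03,  3.53659303e-01,  1.63416031e+00, -8.54896239e-06,
        1.15519359e+00, -2.41952744e-03]), 'qvel': array([-0.00142403, -0.00033969,  0.00061605,  0.0008204 , -0.0001938 ,
        0.00090624]), 'joint_efforts': array([-2.03471049e-03, -6.05236173e+01, -3.42063046e+01, -2.62302356e-04,
        9.48130677e-03,  3.61521288e-06]), 'eef_pos': array([ 6.24509684e+02, -7.34931400e-03,  2.30543515e+02]), 'tcp_rot': array([-3.14017209e+00,  4.37923560e-06,  1.57080995e+00]), 'contact_force': array([ 0.64927718,  0.17814898, -0.38105559]), 'wrist_torque': array([0.02437977, 0.01931586, 0.03076035]), 'grasp_force': 0.0, 'opening': 1.0013017559663284}
scene [[436.5, 0.0, 318.8], [0.0, 436.5, 234.9], [0.0, 0.0, 1.0]] [1083. -986.  802.] [[0.89, 0.46, -0.0], [0.25, -0.49, -0.83], [-0.39, 0.74, -0.56]]
side [[476.2, 0.0, 319.7], [0.0, 476.2, 238.7], [0.0, 0.0, 1.0]] [-144. 1116.  973.] [[-0.84, -0.54, 0.01], [-0.31, 0.45, -0.84], [0.45, -0.71, -0.55]]
wrist [[383.0, 0.0, 318.9], [0.0, 383.0, 236.7], [0.0, 0.0, 1.0]] [624.  73. 373.] [[1.0, 0.0, -0.0], [0.0, -0.96, 0.28], [-0.0, -0.28, -0.96]]
```

View pics/scene0.png

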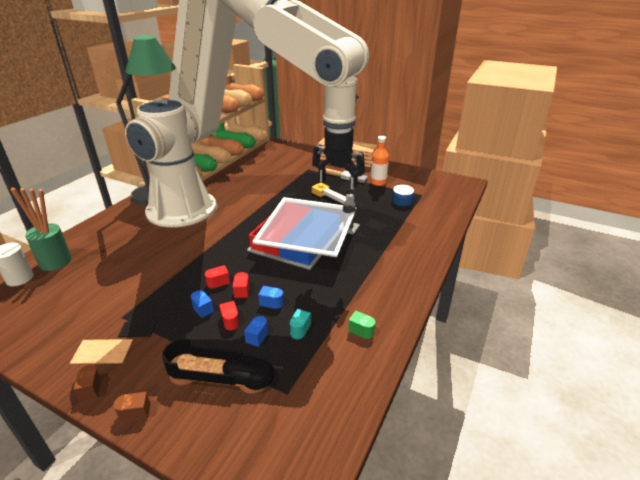

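View pics/side0.png

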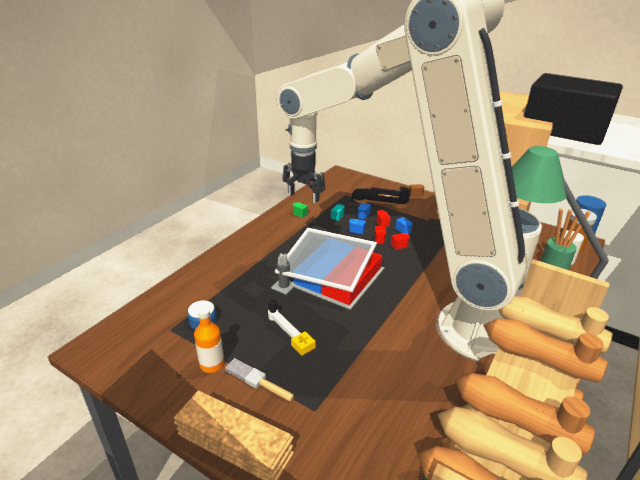

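Scene view: red blocks at (217,277), (241,285), (229,316); blue at (202,303), (271,297), (256,331). Look-alikes are turquoise (300,323), green (361,324) and brown (86,385), (132,405). The lever's hub is at scene (320,190) and side (303,343), its knob at side (272,310), and the shaft at side (283,270). The red tray is near, the blue tray far.

```bash
cat >> h.py <<'E'
def blobs(f,name,amin=40):
    h=cv2.cvtColor(f,cv2.COLOR_RGB2HSV).astype(int); H,S,V=h[...,0],h[...,1],h[...,2]
    m={'red':((H<5)|(H>174))&(S>190)&(V>90),'blue':(H>104)&(H<118)&(S>170)&(V>80),'yellow':(H>22)&(H<30)&(S>200)&(V>120)}[name]
    n,l,st,c=cv2.connectedComponentsWithStats(m.astype(np.uint8))
    return [(st[i,4],c[i],l==i) for i in range(1,n) if st[i,4]>amin]
E
python3 - <<'E'
from h import *
for n in('scene','side'):
    c=get_calibration(n); f=np.load(f'pics/{n}.npy')
    for k in('red','blue','yellow'):
        for a,p,_ in blobs(f,k): print(n,k,a,p.round(),ray(c,*p,22).round()[:2])
c=get_calibration('side')
print('knob',ray(c,272,308,45).round(),'shaft top',ray(c,284,256,126).round())
f=np.load('pics/side.npy'); save('side_crop',f,(220,180,440,380),3)
E
```

```text
scene red 226 [262. 243.] [404. -75.]
scene red 274 [217. 280.] [ 394. -283.]
scene red 187 [241. 291.] [ 480. -290.]
scene red 190 [230. 322.] [ 525. -397.]
scene blue 296 [297. 256.] [537. -85.]
scene blue 405 [201. 303.] [ 418. -378.]
scene blue 265 [271. 301.] [ 574. -287.]
scene blue 500 [256. 331.] [ 600. -394.]
side red 351 [381. 226.] [ 484. -319.]
side red 233 [400. 241.] [ 383. -265.]
side red 793 [355. 282.] [399.  37.]
side blue 155 [363. 211.] [ 597. -384.]
side blue 196 [403. 225.] [ 416. -371.]
side blue 192 [357. 226.] [ 562. -265.]
side blue 174 [308. 285.] [515. 134.]
side yellow 291 [302. 342.] [391. 348.]
knob [528. 304.  45.] shaft top [584. 165. 126.]
```

View pics/side_crop.png

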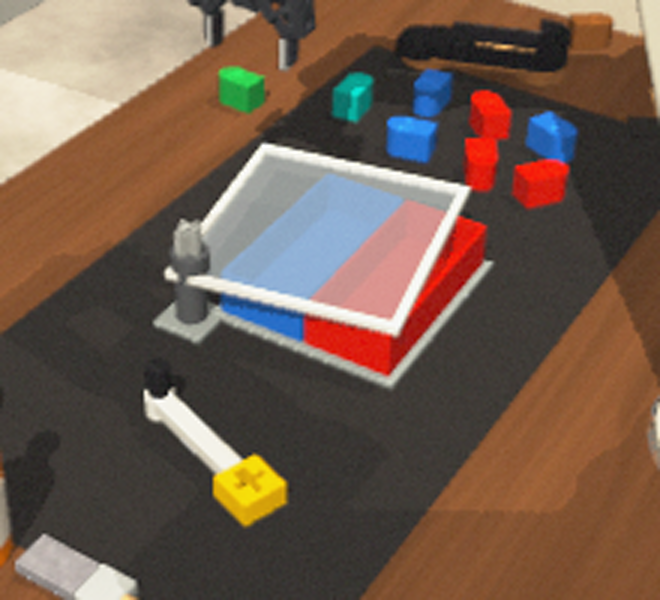

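The crop confirms the yellow-hubbed lever with its bore at crop (250,482), the knob at (157,378) and the splined shaft at (190,240). I'm moving the wrist camera over the lever and shaft.

```bash
python3 -m creep '[{"x":40,"y":-16},{"x":40,"y":-16},{"x":40,"y":-16},{"x":40,"y":-16},{"x":40,"y":-16},{"x":40,"y":-16},{"x":40,"y":-16},{"x":30,"y":-8},{},{},{}]'
python3 - <<'E'
from h import *
c=get_calibration('wrist'); f=grab_frame('wrist'); np.save('pics/w1.npy',f); np.savez('pics/w1c.npz',**c); save('w1',f)
print(sense()['eef_pos'],sense()['tcp_rot'],sense()['qpos'])
for a,p,m in blobs(f,'yellow'): print(a,p,ray(c,*p,26))
E
```

```text
[ 6.24714725e+02 -5.01063077e-03  2.30851739e+02] [-3.14075255e+00 -1.33702863e-05  1.57081383e+00] [-2.41533229e-03  3.53387532e-01  1.63383674e+00  1.23802321e-05
  1.15520851e+00 -2.43784880e-03]schema error: expected keys x, y, z, rx, ry, rz, hand
```

View pics/w1.png

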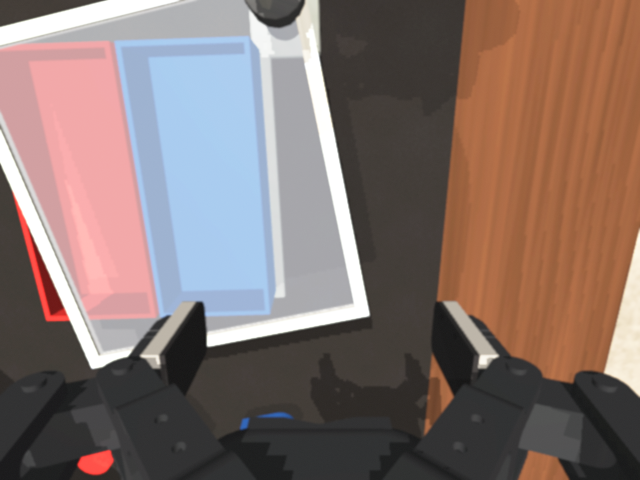

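That call was refused because of the empty rows, so this picture is still from the start pose. It shows the station: red tray around (95,180), blue tray around (195,180), shaft top at (275,5). Retrying the move.

```bash
cp pics/w1.npy pics/w0.npy; cp pics/w1c.npz pics/w0c.npz; python3 -m creep '[{"x":40,"y":-16},{"x":40,"y":-16},{"x":40,"y":-16},{"x":40,"y":-16},{"x":40,"y":-16},{"x":40,"y":-16},{"x":40,"y":-16},{"x":30,"y":-8},{"z":0},{"z":0},{"z":0}]'
python3 - <<'E'
from h import *
c=get_calibration('wrist'); f=grab_frame('wrist'); np.save('pics/w1.npy',f); np.savez('pics/w1c.npz',**c); save('w1b',f)
print(sense()['eef_pos'],sense()['tcp_rot'],sense()['qpos'])
for a,p,m in blobs(f,'yellow'): print(a,p,ray(c,*p,26))
E
```

```text
[ 6.24782683e+02 -2.55579464e-02  2.30963304e+02] [-3.14097380e+00 -2.29748293e-06  1.57071691e+00] [-2.44220218e-03  3.53273740e-01  1.63374220e+00  9.12980846e-07
  1.15519557e+00 -2.36315034e-03]schema error: expected keys x, y, z, rx, ry, rz, hand
```

View pics/w1b.png

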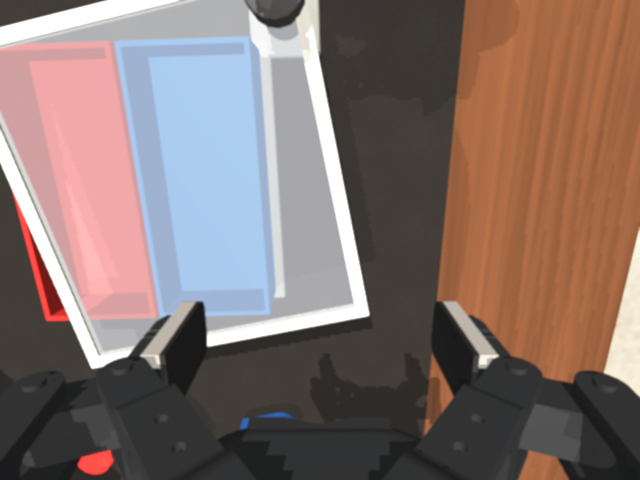

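Still refused, and the picture is unchanged (shaft top at (275,5)). Each row evidently needs all seven keys.

```bash
python3 -m creep '[{"x":40,"y":-16,"z":0,"rx":0,"ry":0,"rz":0,"hand":85},{"x":40,"y":-16,"z":0,"rx":0,"ry":0,"rz":0,"hand":85},{"x":40,"y":-16,"z":0,"rx":0,"ry":0,"rz":0,"hand":85},{"x":40,"y":-16,"z":0,"rx":0,"ry":0,"rz":0,"hand":85},{"x":40,"y":-16,"z":0,"rx":0,"ry":0,"rz":0,"hand":85},{"x":40,"y":-16,"z":0,"rx":0,"ry":0,"rz":0,"hand":85},{"x":40,"y":-16,"z":0,"rx":0,"ry":0,"rz":0,"hand":85},{"x":30,"y":-8,"z":0,"rx":0,"ry":0,"rz":0,"hand":85},{"x":0,"y":0,"z":0,"rx":0,"ry":0,"rz":0,"hand":85},{"x":0,"y":0,"z":0,"rx":0,"ry":0,"rz":0,"hand":85},{"x":0,"y":0,"z":0,"rx":0,"ry":0,"rz":0,"hand":85}]'
python3 - <<'E'
from h import *
c=get_calibration('wrist'); f=grab_frame('wrist'); np.save('pics/w1.npy',f); np.savez('pics/w1c.npz',**c); save('w1c',f)
print(sense()['eef_pos'],sense()['tcp_rot'],sense()['qpos'])
for a,p,m in blobs(f,'yellow'): print(a,p,ray(c,*p,26))
E
```

```text
clock: 1.62
eef_pos: [505.3, 309.0, 231.2]
tcp_rot: [-3.142, 0.0, 1.57]
contact_force: [-0.2, 0.0, -0.4]
opening: 0.994
grasp_force: 0.0
[505.33235001 309.05540023 231.26024405] [-3.14152802e+00  2.13644727e-04  1.56965228e+00] [ 5.46450595e-01  3.02748496e-01  1.70528700e+00 -1.64186981e-04
  1.13372358e+00  5.47664161e-01]
```

View pics/w1c.png

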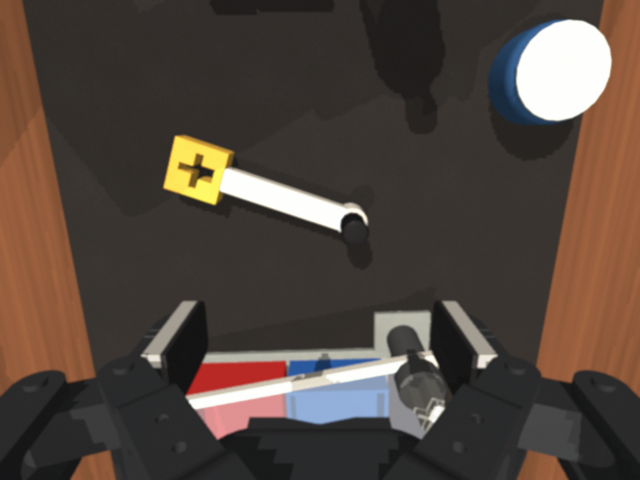

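The lever's hub and bore are at (200,170), the knob top at (354,228), the wax tin at (563,70), and the shaft's lead-in at (430,410), partly hidden by a finger. I'm moving closer over the shaft to see the splines.

```bash
python3 -m creep '[{"x":-40,"y":20,"z":10,"rx":0,"ry":0,"rz":0,"hand":85},{"x":-40,"y":20,"z":10,"rx":0,"ry":0,"rz":0,"hand":85},{"x":-40,"y":20,"z":10,"rx":0,"ry":0,"rz":0,"hand":85},{"x":-30,"y":20,"z":20,"rx":0,"ry":0,"rz":0,"hand":85},{"x":0,"y":0,"z":0,"rx":0,"ry":0,"rz":0,"hand":85},{"x":0,"y":0,"z":0,"rx":0,"ry":0,"rz":0,"hand":85},{"x":0,"y":0,"z":0,"rx":0,"ry":0,"rz":0,"hand":85}]'
python3 - <<'E'
from h import *
c=get_calibration('wrist'); f=grab_frame('wrist'); np.save('pics/w2.npy',f); np.savez('pics/w2c.npz',**c)
p=proj(c,(584,165,120)).astype(int); print(p); x0=max(0,p[0]-80);y0=max(0,p[1]-75)
print('crop',x0,y0); save('w2',f,(x0,y0,x0+160,y0+150),4)
# lever
c=dict(np.load('pics/w1c.npz')); f=np.load('pics/w1.npy')
h=cv2.cvtColor(f,cv2.COLOR_RGB2HSV); m=cv2.inRange(h,(18,120,60),(34,255,255)); m[300:]=0
cs=max(cv2.findContours(m,0,2)[0],key=cv2.contourArea); r=cv2.minAreaRect(cs); print(r)
def P(u,v,z): return ray(c,u,v,z)
bar=cv2.inRange(h,(0,0,150),(180,70,255)); bar[:150]=0; bar[250:]=0; bar[:,:235]=0; bar[:,330:]=0
ys,xs=np.nonzero(bar); q=np.array([P(u,v,26)[:2] for u,v in zip(xs,ys)]); mu=q.mean(0); d=np.linalg.svd(q-mu,full_matrices=0)[2][0]; d*=np.sign(d[0])
print('bar',mu,np.arctan2(d[1],d[0]),len(q)); print('hub',P(200,170,26),P(354,227,62))
E
```

```text
clock: 2.55
eef_pos: [584.9, 160.7, 181.9]
tcp_rot: [3.141, -0.0, 1.571]
contact_force: [0.0, 0.6, 0.4]
opening: 0.993
grasp_force: 0.0
[318 249]
crop 238 174
((197.15000915527344, 169.0500030517578), (65.45914459228516, 58.818359375), 18.434947967529297)
bar [470.41431565 315.38216192] -0.3514663176031216 2622
hub [397.14446314 341.01355302  26.        ] [533.90020393 297.47100706  62.        ]
```

View pics/w2.png

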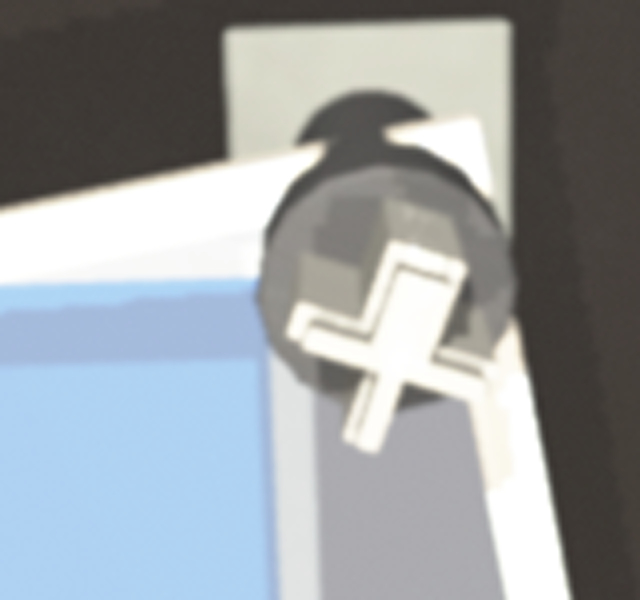

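The wide spline points up and slightly right in the crop, from the centre near (400,350) to its tip at (432,253). The cover's back edge runs from (0,208) to (480,118). Next I'll refine these numerically.

Run:
```python
from h import *
c=dict(np.load('pics/w1c.npz')); f=np.load('pics/w1.npy'); h=cv2.cvtColor(f,cv2.COLOR_RGB2HSV)
bar=cv2.inRange(h,(0,0,140),(180,90,255)); bar[:150]=0; bar[250:]=0
lo=[];hi=[]
for u in range(238,328,3):
    y=np.nonzero(bar[:,u])[0]
    if len(y)>5: hi.append(ray(c,u,y[0],26)[:2]); lo.append(ray(c,u,y[-1]+1,26)[:2])
for n,e in(('hi',hi),('lo',lo)):
    e=np.array(e); k=np.polyfit(e[:,0],e[:,1],1); print(n,np.arctan(k[0]),np.polyval(k,397),np.std(e[:,1]-np.polyval(k,e[:,0])))
y=cv2.inRange(h,(20,150,190),(34,255,255));y[300:]=0
cs=max(cv2.findContours(y,0,2)[0],key=cv2.contourArea); r=cv2.minAreaRect(np.array([ray(c,*p[0],26)[:2] for p in cs],np.float32)); print('hubtop',r)
blk=(h[...,2]<25).astype(np.uint8); blk[:205]=0; blk[245:]=0; blk[:,:335]=0; blk[:,375:]=0
print('knob', [ (st) for st in cv2.connectedComponentsWithStats(blk)[2][1:] if st[4]>50])
print('knob top',ray(c,355,231,62),'base',ray(c,353,217,26))
c=dict(np.load('pics/w2c.npz'))
P=lambda u,v,z: ray(c,238+u/4,174+v/4,z)[:2]
w,b,l,rr=P(432,253,120),P(361,445,120),P(295,318,120),P(493,378,120)
for a,q in((b,w),(l,rr)): d=q-a; print('spl',a,q,np.arctan2(d[1],d[0]),np.hypot(*d))
ctr=(w+b)/2; print('ctr',ctr,(l+rr)/2)
d=P(480,118,74)-P(0,208,74); print('edge',np.arctan2(d[1],d[0]))
d=P(510,20,8)-P(225,30,8); print('base',np.arctan2(d[1],d[0]))
c=dict(np.load('pics/w0c.npz')); Q=lambda u,v,z: ray(c,u,v,z)[:2]
d=Q(368,317,74)-Q(95,366,74); print('edge2',np.arctan2(d[1],d[0]))
print('cover corner',Q(368,317,74),Q(95,366,74)); 
for n,a,b in(('redR',(113,42),(157,317)),('blueR',(248,38),(271,312)),('basee',(268,55),(280,297))): 
    z=8 if n=='basee' else 60
    a,b=Q(*a,z),Q(*b,z); print(n,a,b,np.arctan2(*(a-b)))
```

```text
hi -0.3257140453846385 352.6168201206362 4.172821480692854e-14
lo -0.3322176888813303 326.77555238255087 4.0149681695646846e-14
hubtop ((393.2395935058594, 341.22601318359375), (50.84286117553711, 48.89350509643555), 71.15777587890625)
knob [array([342, 215,  19,  12,  51], dtype=int32)]
knob top [534.83640534 293.966496    62.        ] base [536.13132699 297.43660291  26.        ]
spl [589.39569538 143.23605604] [599.06091255 172.26408463] 1.249380421759274 30.594817634546978
spl [579.91308035 162.665163  ] [608.17990511 153.63074714] -0.3093509284667865 29.675478973408072
ctr [594.22830397 157.75007033] [594.04649273 158.14795507]
edge 0.19051700698052698
base 0.03623205743218146
edge2 0.19958257504116914
cover corner [666.24281156 -89.11235334] [ 420.4704678  -138.82607577]
redR [470.52249053 130.16627348] [476.0523198  -96.88501635] -0.0243501646832918
blueR [570.90160218 132.8989025 ] [580.0856189  -91.72299482] -0.04086379950144903
basee [578.90568657 129.50941532] [ 582.85656336 -101.59445033] -0.017094010748826768
```

```bash
python3 -m creep '[{"x":36,"y":-38,"z":0,"rx":0,"ry":0,"rz":0,"hand":85},{"x":36,"y":-38,"z":0,"rx":0,"ry":0,"rz":0,"hand":85},{"x":36,"y":-38,"z":0,"rx":0,"ry":0,"rz":0,"hand":85},{"x":36,"y":-38,"z":0,"rx":0,"ry":0,"rz":0,"hand":85},{"x":36,"y":-38,"z":0,"rx":0,"ry":0,"rz":0,"hand":85},{"x":0,"y":0,"z":0,"rx":0,"ry":0,"rz":0.172,"hand":85},{"x":0,"y":0,"z":0,"rx":0,"ry":0,"rz":0.172,"hand":85},{"x":0,"y":0,"z":0,"rx":0,"ry":0,"rz":0.172,"hand":85},{"x":0,"y":0,"z":0,"rx":0,"ry":0,"rz":0.172,"hand":85},{"x":0,"y":0,"z":0,"rx":0,"ry":0,"rz":0.172,"hand":85},{"x":0,"y":0,"z":0,"rx":0,"ry":0,"rz":0.172,"hand":85},{"x":0,"y":0,"z":0,"rx":0,"ry":0,"rz":0.172,"hand":85},{"x":0,"y":0,"z":0,"rx":0,"ry":0,"rz":0.172,"hand":85},{"x":0,"y":0,"z":0,"rx":0,"ry":0,"rz":0.172,"hand":85},{"x":0,"y":0,"z":0,"rx":0,"ry":0,"rz":0.172,"hand":85},{"x":0,"y":0,"z":0,"rx":0,"ry":0,"rz":0.172,"hand":85},{"x":0,"y":0,"z":0,"rx":0,"ry":0,"rz":0,"hand":85},{"x":0,"y":0,"z":0,"rx":0,"ry":0,"rz":0,"hand":85}]'
python3 - <<'E'
from h import *
import rig; print([k for k in dir(rig) if not k.startswith('_')],getattr(rig,'grip_depth',None))
c=get_calibration('wrist'); f=grab_frame('wrist'); save('w3',f); s=sense(); print(s['eef_pos'],s['tcp_rot'],s['qpos'][5])
h=cv2.cvtColor(f,cv2.COLOR_RGB2HSV)
y=cv2.inRange(h,(20,120,150),(34,255,255))
cs=max(cv2.findContours(y,0,2)[0],key=cv2.contourArea); print(cv2.boundingRect(cs)); r=cv2.minAreaRect(np.array([ray(c,*p[0],26)[:2] for p in cs],np.float32)); print('hubtop',r)
print(proj(c,(394.5,341,26)))
E
```

```text
clock: 4.85
eef_pos: [394.8, 340.3, 181.6]
tcp_rot: [-3.141, -0.0, -0.317]
contact_force: [-0.2, 0.5, -1.0]
opening: 0.996
grasp_force: 0.0
['MotionError', 'get_calibration', 'grab_frame', 'grip_depth', 'sense', 'sign_off'] 18.700000000000003
[394.85955885 340.25088502 181.47104627] [-3.14128614e+00 -1.74620434e-04 -3.17602255e-01] 2.5967562567137095
(289, 185, 63, 64)
hubtop ((393.5791320800781, 339.7838439941406), (49.40599822998047, 51.37778854370117), 70.6188735961914)
[318.06446525 216.77011642]
```

View pics/w3.png

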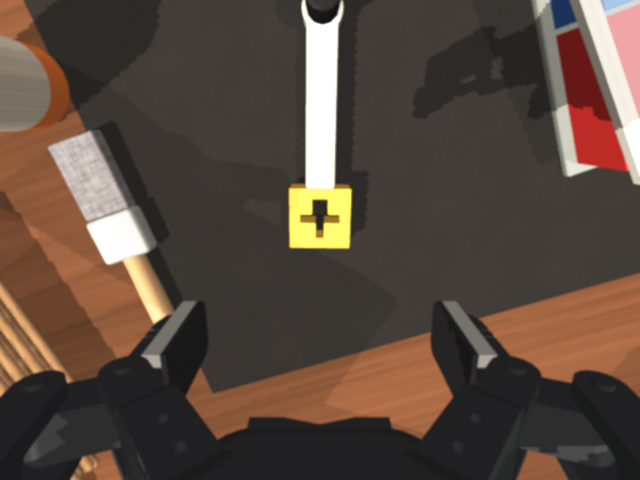

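The lever is square to the gripper: bore at (320,219), hub box (289–352,185–249), brush clear to the left and bottle at upper left. Going down to grip the hub.

```bash
python3 -m creep '[{"x":0,"y":0,"z":50,"rx":0,"ry":0,"rz":0,"hand":85},{"x":0,"y":0,"z":50,"rx":0,"ry":0,"rz":0.01,"hand":85},{"x":-1,"y":0,"z":50,"rx":0,"ry":0,"rz":0,"hand":85},{"x":0,"y":0,"z":20,"rx":0,"ry":0,"rz":0,"hand":85},{"x":0,"y":0,"z":13,"rx":0,"ry":0,"rz":0,"hand":85},{"x":0,"y":0,"z":0,"rx":0,"ry":0,"rz":0,"hand":75},{"x":0,"y":0,"z":0,"rx":0,"ry":0,"rz":0,"hand":65},{"x":0,"y":0,"z":0,"rx":0,"ry":0,"rz":0,"hand":55},{"x":0,"y":0,"z":0,"rx":0,"ry":0,"rz":0,"hand":45},{"x":0,"y":0,"z":0,"rx":0,"ry":0,"rz":0,"hand":40},{"x":0,"y":0,"z":0,"rx":0,"ry":0,"rz":0,"hand":40},{"x":0,"y":0,"z":0,"rx":0,"ry":0,"rz":0,"hand":40},{"x":0,"y":0,"z":0,"rx":0,"ry":0,"rz":0,"hand":40},{"x":0,"y":0,"z":0,"rx":0,"ry":0,"rz":0,"hand":40}]' 80
```

```text
clock: 6.65
eef_pos: [394.6, 340.8, -0.5]
tcp_rot: [-3.14, -0.001, -0.331]
contact_force: [-0.9, -1.2, 9.5]
opening: 0.551
grasp_force: 82.0
```

```bash
python3 -m creep '[{"x":0,"y":0,"z":-10,"rx":0,"ry":0,"rz":0,"hand":40},{"x":0,"y":0,"z":-30,"rx":0,"ry":0,"rz":0,"hand":40},{"x":0,"y":0,"z":-50,"rx":0,"ry":0,"rz":0,"hand":40},{"x":0,"y":0,"z":-50,"rx":0,"ry":0,"rz":0,"hand":40},{"x":0,"y":0,"z":-30,"rx":0,"ry":0,"rz":0,"hand":40},{"x":0,"y":0,"z":0,"rx":0,"ry":0,"rz":0,"hand":40},{"x":0,"y":0,"z":0,"rx":0,"ry":0,"rz":0,"hand":40}]'
python3 - <<'E'
from h import *
c=get_calibration('wrist'); f=grab_frame('wrist'); save('w4',f); s=sense(); print(s['eef_pos'],s['tcp_rot'],s['opening'],s['grasp_force'],s['contact_force'])
E
```

```text
clock: 7.52
eef_pos: [393.4, 339.7, 167.4]
tcp_rot: [3.14, 0.001, -0.331]
contact_force: [-0.5, -0.5, -3.2]
opening: 0.546
grasp_force: 83.1
[393.18663487 339.57974852 166.87195715] [ 3.13951497e+00  1.22872154e-03 -3.31179253e-01] 0.5454051378708137 83.07338118553162 [-0.49006781 -0.51515392 -2.42830947]
```

View pics/w4.png

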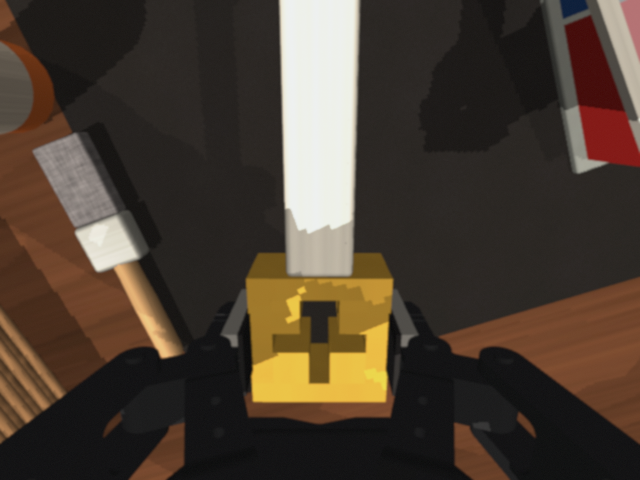

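The hub is held squarely: bore centre at (319,343), hub top face from (247,281) to (388,403). I'll work out the bore's offset from the TCP and the move to the shaft.

Run:
```python
from h import *
c=get_calibration('wrist'); s=sense(); p=s['eef_pos']; yaw=s['tcp_rot'][2]; print(p,yaw)
R=np.array([[np.cos(yaw),np.sin(yaw)],[np.sin(yaw),-np.cos(yaw)]]) # cols tool x,y
for zz in (26.5,24):
  for n,u,v in(('bore',319,343),('rear',319,281),('front',319,403),('L',248,342),('R',390,342)): print(zz,n,(R.T@(ray(c,u,v,p[2]+zz)[:2]-p[:2])).round(1))
```

```text
[393.18663487 339.57974852 166.87195715] -0.3311792531768152
26.5 bore [-1.5  0.2]
26.5 rear [21.6  0.2]
26.5 front [-26.3   0.2]
26.5 L [ -1.1 -24.3]
26.5 R [-1.2 24.7]
24 bore [-3.1  0.2]
24 rear [20.5  0.2]
24 front [-28.4   0.2]
24 L [ -2.7 -24.8]
24 R [-2.7 25.2]
```

```bash
python3 -m creep '[{"x":25,"y":10.4,"z":0,"rx":0,"ry":0,"rz":0,"hand":40},{"x":25,"y":10.5,"z":0,"rx":0,"ry":0,"rz":0,"hand":40},{"x":25,"y":10.5,"z":0,"rx":0,"ry":0,"rz":0,"hand":40},{"x":25,"y":10.5,"z":0,"rx":0,"ry":0,"rz":0,"hand":40},{"x":25,"y":10.5,"z":0,"rx":0,"ry":0,"rz":0,"hand":40},{"x":25,"y":10.4,"z":0,"rx":0,"ry":0,"rz":0,"hand":40},{"x":25,"y":10.4,"z":0,"rx":0,"ry":0,"rz":0,"hand":40},{"x":25,"y":10.4,"z":0,"rx":0,"ry":0,"rz":0,"hand":40},{"x":25,"y":10.4,"z":0,"rx":0,"ry":0,"rz":0,"hand":40},{"x":24,"y":10.4,"z":0,"rx":0,"ry":0,"rz":0,"hand":40},{"x":0,"y":0,"z":0,"rx":0,"ry":0,"rz":0,"hand":40}]'
python3 - <<'E'
from h import *
c=get_calibration('side'); print('bottle base',ray(c,208,368,0),ray(c,206,316,190),'tin',ray(c,202,308,50))
E
```

```text
clock: 8.95
eef_pos: [596.4, 159.2, 167.0]
tcp_rot: [3.141, 0.001, -0.333]
contact_force: [-0.3, 0.4, -2.8]
opening: 0.546
grasp_force: 82.9
bottle base [5.56460661e+02 5.44370949e+02 1.13686838e-13] [536.76637875 540.89349785 190.        ] tin [691.78221665 419.78448096  50.        ]
```

```bash
python3 -m creep '[{"x":0,"y":0,"z":0,"rx":0,"ry":0,"rz":-0.1765,"hand":40},{"x":0,"y":0,"z":0,"rx":0,"ry":0,"rz":-0.1765,"hand":40},{"x":0,"y":0,"z":0,"rx":0,"ry":0,"rz":-0.1765,"hand":40},{"x":0,"y":0,"z":0,"rx":0,"ry":0,"rz":-0.1765,"hand":40},{"x":0,"y":0,"z":0,"rx":0,"ry":0,"rz":-0.1765,"hand":40},{"x":0,"y":0,"z":0,"rx":0,"ry":0,"rz":-0.1765,"hand":40},{"x":0,"y":0,"z":0,"rx":0,"ry":0,"rz":-0.1765,"hand":40},{"x":0,"y":0,"z":0,"rx":0,"ry":0,"rz":-0.1765,"hand":40},{"x":0,"y":0,"z":0,"rx":0,"ry":0,"rz":-0.1765,"hand":40},{"x":0,"y":0,"z":0,"rx":0,"ry":0,"rz":0,"hand":40},{"x":0,"y":0,"z":0,"rx":0,"ry":0,"rz":0,"hand":40},{"x":0,"y":0,"z":0,"rx":0,"ry":0,"rz":0,"hand":40}]'
python3 - <<'E'
from h import *
s=sense(); print(s['eef_pos'],s['tcp_rot'],s['opening'],s['contact_force'])
p=s['eef_pos'];yaw=s['tcp_rot'][2]
R=np.array([[np.cos(yaw),np.sin(yaw)],[np.sin(yaw),-np.cos(yaw)]]); print(R.T@(np.array([594.7,159.9])-p[:2]))
c=get_calibration('wrist'); f=grab_frame('wrist'); save('w5',f,(200,200,440,420),3); np.save('pics/w5.npy',f)
E
```

```text
clock: 10.45
eef_pos: [595.4, 160.7, 168.1]
tcp_rot: [-3.141, 0.0, 1.255]
contact_force: [-0.8, 0.5, -2.2]
opening: 0.547
grasp_force: 82.8
[595.39249161 160.71645299 168.13514207] [-3.14129137e+00  1.51458634e-04  1.25521659e+00] 0.5470703717546893 [-0.83143361  0.46742189 -2.17189669]
[-0.99106076 -0.40489344]
```

View pics/w5.png

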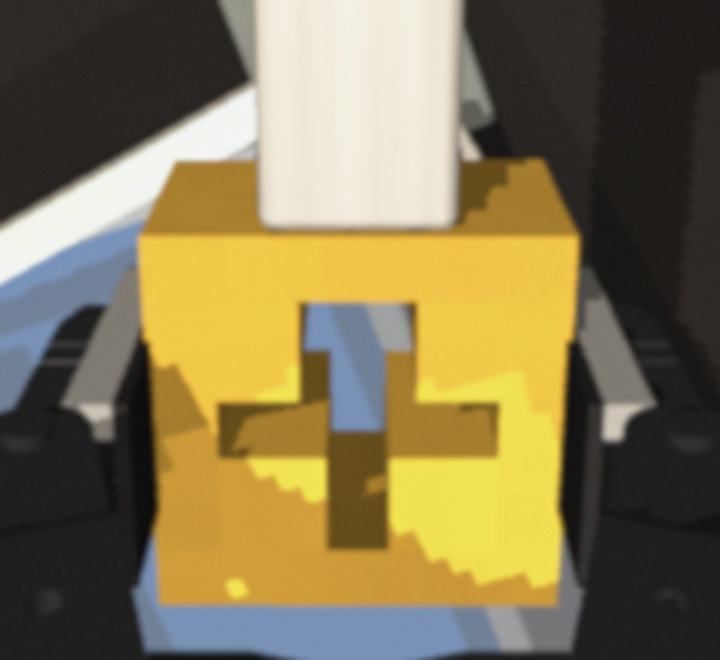

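The hub is still square in the grip, with the shaft hidden beneath it. I'll make the small correction and descend slowly, watching the force.

```bash
python3 -m creep '[{"x":-0.5,"y":-0.2,"z":12,"rx":0,"ry":0,"rz":0,"hand":40},{"x":-0.5,"y":-0.2,"z":12,"rx":0,"ry":0,"rz":0,"hand":40},{"x":0,"y":0,"z":10,"rx":0,"ry":0,"rz":0,"hand":40},{"x":0,"y":0,"z":4,"rx":0,"ry":0,"rz":0,"hand":40},{"x":0,"y":0,"z":2,"rx":0,"ry":0,"rz":0,"hand":40},{"x":0,"y":0,"z":2,"rx":0,"ry":0,"rz":0,"hand":40},{"x":0,"y":0,"z":2,"rx":0,"ry":0,"rz":0,"hand":40},{"x":0,"y":0,"z":0,"rx":0,"ry":0,"rz":0,"hand":40}]'; python3 -c "
from h import *
s=sense();print(s['eef_pos'],s['contact_force'],s['wrist_torque'])"
```

```text
clock: 11.5
eef_pos: [594.9, 159.8, 124.3]
tcp_rot: [-3.142, -0.0, 1.257]
contact_force: [-0.1, -0.3, -2.9]
opening: 0.546
grasp_force: 82.8
[594.86076935 159.80414775 124.29256229] [-0.09160022 -0.3304793  -2.89912961] [-0.03004047  0.06432223 -0.00849095]
```

```bash
python3 -m creep '[{"x":0,"y":0,"z":2,"rx":0,"ry":0,"rz":0,"hand":40},{"x":0,"y":0,"z":2,"rx":0,"ry":0,"rz":0,"hand":40},{"x":0,"y":0,"z":2,"rx":0,"ry":0,"rz":0,"hand":40},{"x":0,"y":0,"z":0,"rx":0,"ry":0,"rz":0,"hand":40}]'; python3 -c "
from h import *
s=sense();print(s['eef_pos'],s['contact_force'],s['wrist_torque'])"
```

```text
clock: 12.0
eef_pos: [594.6, 159.7, 118.0]
tcp_rot: [-3.141, 0.0, 1.257]
contact_force: [-0.5, -0.4, -4.3]
opening: 0.548
grasp_force: 82.8
[594.64612498 159.68626628 117.99543496] [-0.53441978 -0.41614451 -4.25836443] [-0.16791695  0.07867685 -0.00297927]
```

```bash
python3 -m creep '[{"x":0,"y":0,"z":2,"rx":0,"ry":0,"rz":0,"hand":40},{"x":0,"y":0,"z":2,"rx":0,"ry":0,"rz":0,"hand":40},{"x":0,"y":0,"z":2,"rx":0,"ry":0,"rz":0,"hand":40},{"x":0,"y":0,"z":0,"rx":0,"ry":0,"rz":0,"hand":40}]'; python3 -c "
from h import *
s=sense();print(s['eef_pos'],s['contact_force'],s['wrist_torque'])"
```

```text
clock: 12.5
eef_pos: [594.7, 159.7, 111.9]
tcp_rot: [-3.141, 0.0, 1.257]
contact_force: [-0.1, -2.1, -3.5]
opening: 0.544
grasp_force: 82.7
[594.69566896 159.68881415 111.93468694] [-0.12228139 -2.12726043 -3.4619508 ] [-0.36993336  0.08535831  0.02153215]
```

```bash
python3 -m creep '[{"x":-0.4,"y":0,"z":3,"rx":0,"ry":0,"rz":0,"hand":40},{"x":0,"y":0,"z":3,"rx":0,"ry":0,"rz":0,"hand":40},{"x":0,"y":0,"z":3,"rx":0,"ry":0,"rz":0,"hand":40},{"x":0,"y":0,"z":3,"rx":0,"ry":0,"rz":0,"hand":40},{"x":0,"y":0,"z":2,"rx":0,"ry":0,"rz":0,"hand":40},{"x":0,"y":0,"z":2,"rx":0,"ry":0,"rz":0,"hand":40},{"x":0,"y":0,"z":0,"rx":0,"ry":0,"rz":0,"hand":40}]'; python3 -c "
from h import *
s=sense();print(s['eef_pos'],s['contact_force'],s['wrist_torque'])"
```

```text
clock: 13.38
eef_pos: [594.7, 159.4, 96.1]
tcp_rot: [-3.141, 0.0, 1.257]
contact_force: [-0.7, 0.3, -2.9]
opening: 0.55
grasp_force: 82.8
[594.6756967  159.43942425  96.12382643] [-0.73177741  0.34723257 -2.88048211] [-0.0502001  -0.02495489 -0.01551679]
```

```bash
python3 -m creep '[{"x":0,"y":0,"z":1,"rx":0,"ry":0,"rz":0,"hand":40},{"x":0,"y":0,"z":1,"rx":0,"ry":0,"rz":0,"hand":40},{"x":0,"y":0,"z":1,"rx":0,"ry":0,"rz":0,"hand":40},{"x":0,"y":0,"z":0.5,"rx":0,"ry":0,"rz":0,"hand":40},{"x":0,"y":0,"z":0,"rx":0,"ry":0,"rz":0,"hand":40}]'; python3 -c "
from h import *
s=sense();print(s['eef_pos'],s['contact_force'],s['wrist_torque'])"
```

```text
clock: 14.0
eef_pos: [594.8, 159.4, 93.5]
tcp_rot: [3.141, -0.0, 1.257]
contact_force: [-2.4, -0.5, 4.9]
opening: 0.544
grasp_force: 84.0
[594.81648322 159.44859877  93.528784  ] [-2.35306445 -0.46836898  4.93561574] [-0.08895247  0.48313332  0.03487466]
```

It reached the shoulder (TCP z 93.5, contact force rising). I'll press slightly, then turn the hub to open the cover, holding the bore axis on the shaft.

```bash
python3 -m creep '[{"x":0,"y":0,"z":1,"rx":0,"ry":0,"rz":0,"hand":40},{"x":0,"y":-0.33,"z":0,"rx":0,"ry":0,"rz":-0.17,"hand":40},{"x":0,"y":-0.33,"z":0,"rx":0,"ry":0,"rz":-0.17,"hand":40},{"x":0,"y":-0.33,"z":0,"rx":0,"ry":0,"rz":-0.17,"hand":40},{"x":0,"y":0,"z":0,"rx":0,"ry":0,"rz":0,"hand":40}]'; python3 -c "
from h import *
s=sense();print(s['eef_pos'],s['contact_force'],s['wrist_torque'])"
```

```text
clock: 14.62
eef_pos: [594.7, 158.8, 93.5]
tcp_rot: [3.14, 0.001, 1.77]
contact_force: [-2.1, -5.4, 12.0]
opening: 0.55
grasp_force: 84.6
[594.71287709 158.78309828  93.48315917] [-2.05190661 -5.3596555  11.97228914] [-0.95141398  0.52836388  0.15296112]
```

```bash
python3 -m creep '[{"x":-0.4,"y":-0.33,"z":-0.5,"rx":0,"ry":0,"rz":-0.17,"hand":40},{"x":0,"y":-0.3,"z":0,"rx":0,"ry":0,"rz":-0.17,"hand":40},{"x":0,"y":-0.3,"z":0,"rx":0,"ry":0,"rz":-0.17,"hand":40},{"x":0,"y":-0.3,"z":0,"rx":0,"ry":0,"rz":-0.17,"hand":40},{"x":0,"y":-0.3,"z":0,"rx":0,"ry":0,"rz":-0.17,"hand":40},{"x":0,"y":-0.3,"z":0,"rx":0,"ry":0,"rz":-0.17,"hand":40},{"x":0,"y":0,"z":0,"rx":0,"ry":0,"rz":0,"hand":40},{"x":0,"y":0,"z":0,"rx":0,"ry":0,"rz":0,"hand":40}]'; python3 -c "
from h import *
s=sense();print(s['eef_pos'],s['contact_force'],s['wrist_torque'],s['qpos'][5])
c=get_calibration('scene');np.save('pics/s1.npy',grab_frame('scene'))"
```

```text
clock: 15.62
eef_pos: [594.1, 158.1, 93.6]
tcp_rot: [3.14, 0.003, 2.784]
contact_force: [2.3, -2.3, 6.1]
opening: 0.545
grasp_force: 83.8
[594.09009211 158.07888927  93.56342354] [ 2.32446179 -2.31422325  6.10642836] [-0.52452365 -0.34389379  0.04975584] -0.9548656547213727
```

```bash
python3 -m creep '[{"x":0,"y":0,"z":-0.5,"rx":0,"ry":0,"rz":0,"hand":60},{"x":0,"y":0,"z":0,"rx":0,"ry":0,"rz":0,"hand":75},{"x":0,"y":0,"z":0,"rx":0,"ry":0,"rz":0,"hand":85},{"x":0,"y":0,"z":0,"rx":0,"ry":0,"rz":0,"hand":85},{"x":0,"y":0,"z":-10,"rx":0,"ry":0,"rz":0,"hand":85},{"x":0,"y":0,"z":-20,"rx":0,"ry":0,"rz":0,"hand":85},{"x":0,"y":0,"z":-40,"rx":0,"ry":0,"rz":0,"hand":85},{"x":0,"y":0,"z":-40,"rx":0,"ry":0,"rz":0,"hand":85},{"x":0,"y":0,"z":-40,"rx":0,"ry":0,"rz":0,"hand":85},{"x":0,"y":0,"z":0,"rx":0,"ry":0,"rz":0.1734,"hand":85},{"x":0,"y":0,"z":0,"rx":0,"ry":0,"rz":0.1734,"hand":85},{"x":0,"y":0,"z":0,"rx":0,"ry":0,"rz":0.1734,"hand":85},{"x":0,"y":0,"z":0,"rx":0,"ry":0,"rz":0.1734,"hand":85},{"x":0,"y":0,"z":0,"rx":0,"ry":0,"rz":0.1734,"hand":85},{"x":0,"y":0,"z":0,"rx":0,"ry":0,"rz":0.1734,"hand":85},{"x":0,"y":0,"z":0,"rx":0,"ry":0,"rz":0.1734,"hand":85}]' && python3 -m creep '[{"x":-50,"y":-10,"z":0,"rx":0,"ry":0,"rz":0,"hand":85},{"x":-50,"y":-10,"z":0,"rx":0,"ry":0,"rz":0,"hand":85},{"x":-50,"y":-10,"z":0,"rx":0,"ry":0,"rz":0,"hand":85},{"x":-50,"y":-10,"z":0,"rx":0,"ry":0,"rz":0,"hand":85},{"x":0,"y":0,"z":0,"rx":0,"ry":0,"rz":0,"hand":85},{"x":0,"y":0,"z":0,"rx":0,"ry":0,"rz":0,"hand":85}]'
python3 - <<'E'
from h import *
c=get_calibration('wrist'); f=grab_frame('wrist'); np.save('pics/w6.npy',f); np.savez('pics/w6c.npz',**c)
s=grab_frame('side'); save('mix',np.hstack([cv2.resize(f,(400,300)),cv2.resize(s[180:390,210:490],(400,300))]),s=1)
E
```

```text
clock: 17.68
eef_pos: [592.5, 158.2, 243.5]
tcp_rot: [3.141, -0.0, 1.568]
contact_force: [0.4, 0.0, -1.2]
opening: 0.995
grasp_force: 0.0
clock: 18.42
eef_pos: [553.2, -41.7, 243.4]
tcp_rot: [3.141, -0.0, 1.573]
contact_force: [0.5, 0.1, 0.3]
opening: 0.991
grasp_force: 0.0
```

View pics/mix.png

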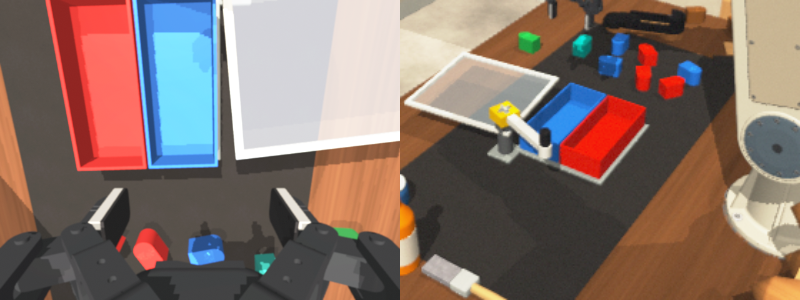

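The cover is wide open and the lever is on the shaft: in the right half, hub at (504,113) and plate swung away. Both trays are clear in the left half. Now I'll measure the trays and move over the blocks.

```bash
python3 -m creep '[{"x":-50,"y":-10,"z":0,"rx":0,"ry":0,"rz":0,"hand":85},{"x":-50,"y":-10,"z":0,"rx":0,"ry":0,"rz":0,"hand":85},{"x":-50,"y":-10,"z":0,"rx":0,"ry":0,"rz":0,"hand":85},{"x":-50,"y":-10,"z":0,"rx":0,"ry":0,"rz":0,"hand":85},{"x":-40,"y":-10,"z":-15,"rx":0,"ry":0,"rz":0,"hand":85},{"x":0,"y":0,"z":0,"rx":0,"ry":0,"rz":0,"hand":85},{"x":0,"y":0,"z":0,"rx":0,"ry":0,"rz":0,"hand":85}]'
cat >> h.py <<'E'
def look(prev=None,zt=40):
    "top faces of the loose blocks: centre and yaw of the flat sides, by wrist camera"
    c=get_calibration('wrist'); f=grab_frame('wrist'); h=cv2.cvtColor(f,cv2.COLOR_RGB2HSV)
    out=[]
    for k in('red','blue'):
        if k=='red': m=cv2.inRange(h,(0,150,60),(6,255,255))|cv2.inRange(h,(172,150,60),(180,255,255))
        else: m=cv2.inRange(h,(102,130,60),(120,255,255))
        m=cv2.morphologyEx(m,cv2.MORPH_OPEN,np.ones((3,3)))
        for cs in cv2.findContours(m,0,2)[0]:
            if cv2.contourArea(cs)<400: continue
            w=np.array([ray(c,*p[0],zt)[:2] for p in cs],np.float32); r=cv2.minAreaRect(w)
            M=cv2.moments(cs); out.append((k,cv2.contourArea(cs),np.round([M['m10']/M['m00'],M['m01']/M['m00']]),np.round(r[0],1),np.round(r[1],1),round(r[2],1)))
    return c,f,out
E
python3 - <<'E'
from h import *
c=dict(np.load('pics/w6c.npz')); f=np.load('pics/w6.npy'); h=cv2.cvtColor(f,cv2.COLOR_RGB2HSV)
for k,m in(('red',cv2.inRange(h,(0,120,60),(6,255,255))|cv2.inRange(h,(172,120,60),(180,255,255))),('blue',cv2.inRange(h,(95,90,60),(120,255,255)))):
    m[285:]=0; cs=max(cv2.findContours(m,0,2)[0],key=cv2.contourArea)[:,0]
    w=np.array([ray(c,*p,60)[:2] for p in cs],np.float32); w=w[w[:,1]<100]
    r=cv2.minAreaRect(w); print(k,cv2.boundingRect(cs),'min/max',w.min(0),w.max(0),r)
c,f,o=look(); np.save('pics/w7.npy',f); save('w7',f); print(sense()['eef_pos'])
for x in o: print(*x)
E
```

```text
clock: 19.4
eef_pos: [504.0, -280.9, 257.5]
tcp_rot: [-3.141, -0.001, 1.574]
contact_force: [-0.2, 0.0, -0.0]
opening: 0.996
grasp_force: 0.0
red (72, 0, 164, 274) min/max [ 367.1118  -100.85014] [476.57516  99.41924] ((422.0111083984375, 0.33858489990234375), (103.88198852539062, 201.40391540527344), 1.7606263160705566)
blue (212, 0, 138, 271) min/max [472.1361  -97.70541] [579.8258   99.95424] ((525.7591552734375, 0.7769851684570312), (102.06562805175781, 195.18927001953125), 1.8659703731536865)
[ 503.98392502 -280.60226824  257.3868973 ]
red 743.5 [320. 275.] [ 506.  -356.7] [42.1 59.9] 85.8
red 583.0 [214. 176.] [ 404.6 -263.3] [34.  56.3] 5.4
blue 577.5 [399. 283.] [ 581.5 -375.4] [64.8 31.1] 65.5
blue 825.5 [202. 259.] [ 385.7 -340.7] [34.3 59.1] 52.1
```

View pics/w7.png

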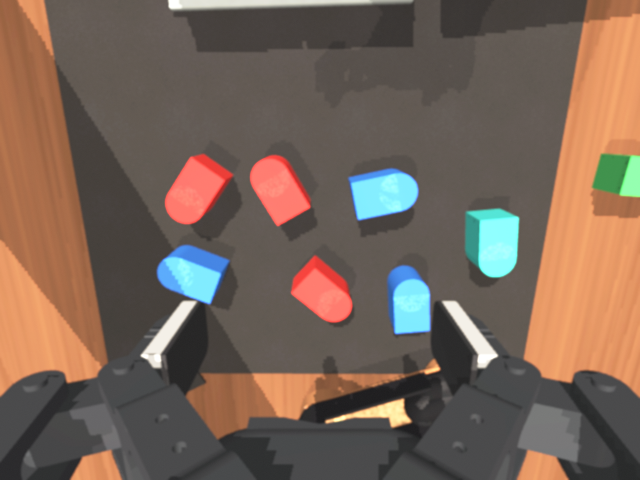

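Three red and three blue blocks: red at (198,190), (281,190), (322,290); blue at (385,193), (193,273), (409,302). Turquoise at (491,243) and green at (617,175) are to be left. I'll fit their top faces from the saved frame.

```bash
cat >> h.py <<'E'
def tops(c,f,j1=None,zt=40):
    h=cv2.cvtColor(f,cv2.COLOR_RGB2HSV); out=[]
    for k in('red','blue'):
        if k=='red': m=cv2.inRange(h,(0,110,60),(8,255,255))|cv2.inRange(h,(172,110,60),(180,255,255))
        else: m=cv2.inRange(h,(98,90,60),(120,255,255))
        m=cv2.morphologyEx(m,cv2.MORPH_OPEN,np.ones((3,3),np.uint8))
        for cs in cv2.findContours(m,0,2)[0]:
            if not 700<cv2.contourArea(cs)<20000: continue
            b=np.zeros(m.shape,np.uint8); cv2.drawContours(b,[cs],-1,1,-1); g=f.max(2); v=g[b>0]
            t,_=cv2.threshold(v,0,255,cv2.THRESH_OTSU)
            top=((g>t)&(b>0)).astype(np.uint8); top=cv2.morphologyEx(top,cv2.MORPH_CLOSE,np.ones((5,5),np.uint8))
            def rect(mm):
                q=max(cv2.findContours(mm,0,2)[0],key=cv2.contourArea)[:,0]; r=cv2.minAreaRect(np.array([ray(c,*p,zt)[:2] for p in q],np.float32))
                (w,l),a=r[1],r[2]; a=a if w>l else a-90   # long axis
                return np.round(r[0],1),sorted(np.round(r[1],1)),round(np.radians(a),3)
            out.append((k,cs.reshape(-1,2).mean(0).round(),*rect(top),'| all',*rect(b)))
    return out
E
python3 - <<'E'
from h import *
for o in tops(get_calibration('wrist'),np.load('pics/w7.npy')): print(*o)
E
```

```text
red [326. 296.] [ 509.3 -374.8] [np.float64(47.1), np.float64(69.8)] -0.722 | all [ 509.5 -374.5] [np.float64(49.2), np.float64(71.7)] -0.724
red [280. 192.] [ 463.4 -267.8] [np.float64(39.6), np.float64(62.0)] -1.074 | all [ 464.6 -267.1] [np.float64(42.9), np.float64(63.1)] -1.045
red [196. 188.] [ 384. -270.] [np.float64(39.5), np.float64(70.3)] 0.917 | all [ 385.3 -270.8] [np.float64(42.4), np.float64(71.5)] 0.946
blue [207. 266.] [ 385.6 -342.6] [np.float64(38.9), np.float64(60.1)] -0.725 | all [ 386.1 -342.1] [np.float64(40.4), np.float64(61.5)] -0.725
```

```bash
sed -i 's/(98,90,60),(120,255,255)/(98,90,60),(130,255,255)/' h.py
python3 - <<'E'
from h import *
f=np.load('pics/w7.npy');h=cv2.cvtColor(f,cv2.COLOR_RGB2HSV)
for u,v in((385,195),(410,305),(365,181),(193,273),(403,280),(322,300),(300,290)): print(f[v,u],h[v,u])
for o in tops(get_calibration('wrist'),f): print(*o)
E
```

```text
[137 243 255] [ 93 118 255]
[145 249 255] [ 92 110 255]
[128 234 255] [ 95 127 255]
[133 241 255] [ 93 122 255]
[ 81 157 248] [106 172 248]
[255 147 129] [  4 126 255]
[255 123 111] [  2 144 255]
red [326. 296.] [ 509.3 -374.8] [np.float64(47.1), np.float64(69.8)] -0.722 | all [ 509.5 -374.5] [np.float64(49.2), np.float64(71.7)] -0.724
red [280. 192.] [ 463.4 -267.8] [np.float64(39.6), np.float64(62.0)] -1.074 | all [ 464.6 -267.1] [np.float64(42.9), np.float64(63.1)] -1.045
red [196. 188.] [ 384. -270.] [np.float64(39.5), np.float64(70.3)] 0.917 | all [ 385.3 -270.8] [np.float64(42.4), np.float64(71.5)] 0.946
blue [207. 266.] [ 385.6 -342.6] [np.float64(38.9), np.float64(60.1)] -0.725 | all [ 386.1 -342.1] [np.float64(40.4), np.float64(61.5)] -0.725
```

```bash
python3 - <<'E'
s=open('h.py').read()
i=s.rindex("        if k=='red': m="); j=s.index("        m=cv2.morph",i)
s=s[:i]+"        r,g_,b_=[f[...,i].astype(int) for i in range(3)]\n        m=(((r-g_>70)&(r-b_>70)&(r>110)) if k=='red' else ((b_-g_>4)&(b_-r>70)&(b_>100))).astype(np.uint8)\n"+s[j:]
s=s.replace("g=f.max(2)","g=f.mean(2).astype(np.uint8)")
open('h.py','w').write(s)
E
python3 - <<'E'
from h import *
f=np.load('pics/w7.npy')
for o in tops(get_calibration('wrist'),f): print(*o)
E
```

```text
red [540. 464.] [ 767.  -597.1] [np.float64(39.5), np.float64(42.2)] -1.566 | all [ 773.4 -597.1] [np.float64(42.2), np.float64(58.1)] 0.005
red [ 97. 464.] [ 221.2 -603.6] [np.float64(28.1), np.float64(36.0)] 1.533 | all [ 235.5 -599.8] [np.float64(42.2), np.float64(58.2)] 0.005
red [288. 397.] [ 465.  -500.6] [np.float64(57.2), np.float64(64.7)] 0.005 | all [ 466.1 -501.2] [np.float64(58.5), np.float64(69.2)] 0.005
red [326. 295.] [ 509.  -380.7] [np.float64(37.3), np.float64(60.9)] -0.715 | all [ 509.2 -374.3] [np.float64(48.7), np.float64(70.6)] -0.722
red [ 49. 331.] [ 194.5 -402.3] [np.float64(71.9), np.float64(161.1)] 1.558 | all [ 219.7 -421.7] [np.float64(105.2), np.float64(184.2)] 1.344
red [280. 191.] [ 462.6 -267.9] [np.float64(37.3), np.float64(61.3)] -1.044 | all [ 464.5 -267.1] [np.float64(42.2), np.float64(62.7)] -1.045
red [196. 185.] [ 381.1 -273.2] [np.float64(37.3), np.float64(61.5)] 0.947 | all [ 385.  -270.6] [np.float64(41.4), np.float64(71.3)] 0.943
blue [408. 295.] [ 598.9 -389. ] [np.float64(37.0), np.float64(60.8)] -1.485 | all [ 596.2 -382. ] [np.float64(42.6), np.float64(77.8)] -1.469
blue [198. 275.] [ 370.8 -359.4] [np.float64(36.4), np.float64(56.4)] -0.391 | all [ 373.3 -351.7] [np.float64(55.3), np.float64(63.6)] -0.413
blue [386. 195.] [ 566.1 -272.6] [np.float64(36.7), np.float64(60.2)] 0.215 | all [ 565.3 -270.5] [np.float64(43.5), np.float64(62.8)] 0.215
```

```bash
cat > plan.py <<'E'
import sys; from h import *
T={'Ra':(462.6,-267.9,2.098),'Rb':(381.1,-273.2,.947),'Rc':(509,-380.7,2.427),'Ba':(598.9,-389,1.657),'Bb':(370.8,-359.4,2.751),'Bc':(566.1,-272.6,.215),
'r1':(423.8,-55,1.602),'r2':(421.6,15,1.602),'r3':(419.4,84,1.602),'b1':(527.8,-52,1.602),'b2':(525.6,18,1.602),'b3':(523.4,87,1.602)}
def go(p,yaw,t,tag=''):
    x,y,w=t if not isinstance(t,str) else T[t]
    R=np.array([[np.cos(yaw),np.sin(yaw)],[np.sin(yaw),-np.cos(yaw)]]); d=R.T@(np.array([x,y])-np.array(p[:2]))
    a=(yaw-w+np.pi)%(2*np.pi)-np.pi
    print(tag,'x %.1f y %.1f rz %.3f'%(d[0],d[1],a))
def see():
    s=sense(); p=s['eef_pos']; c=get_calibration('wrist'); 
    for o in tops(c,grab_frame('wrist')):
        if np.hypot(*(o[2]-p[:2]))<150 and o[3][1]<90: print(o[0],*o[2:5])
    print(p,s['tcp_rot'][2],s['opening'],s['grasp_force'],s['contact_force'])
if __name__=='__main__':
    s=sense(); p,w=s['eef_pos'],s['tcp_rot'][2]
    if sys.argv[1:2]==['see']: see()
    prev=(p[0],p[1],w)
    for k in sys.argv[2:] : go(prev[:2],prev[2],k,k); prev=T[k]
E
python3 plan.py - Ra r1 Rb r2 Rc r3 Bc b1 Ba b2 Bb b3
```

```text
Ra x 12.9 y -41.3 rz -0.523
r1 x 203.5 y 73.6 rz 0.496
Rb x -216.8 y -49.5 rz 0.655
r2 x 257.6 y -135.5 rz -0.655
Rc x -398.2 y 75.0 rz -0.825
r3 x 372.2 y 292.3 rz 0.825
Bc x -361.0 y 135.5 rz 1.387
b1 x 9.6 y -223.7 rz -1.387
Ba x -339.1 y 60.6 rz -0.055
b2 x 411.8 y -38.0 rz 0.055
Bb x -372.4 y -166.5 rz -1.149
b3 x 28.9 y 470.9 rz 1.149
```

```bash
python3 -m creep '[{"x":13,"y":-41,"z":30,"rx":0,"ry":0,"rz":0,"hand":62},{"x":0,"y":0,"z":40,"rx":0,"ry":0,"rz":-0.174,"hand":62},{"x":0,"y":0,"z":30,"rx":0,"ry":0,"rz":-0.174,"hand":62},{"x":0,"y":0,"z":0,"rx":0,"ry":0,"rz":-0.174,"hand":62},{"x":0,"y":0,"z":0,"rx":0,"ry":0,"rz":0,"hand":62},{"x":0,"y":0,"z":0,"rx":0,"ry":0,"rz":0,"hand":62}]'; python3 plan.py see Ra
```

```text
clock: 20.2
eef_pos: [463.1, -268.6, 158.1]
tcp_rot: [3.141, 0.0, 2.093]
contact_force: [0.9, -0.2, 0.1]
opening: 0.729
grasp_force: 0.0
red [ 502.4 -375. ] [np.float64(36.5), np.float64(42.2)] -0.722
red [ 463.2 -268.2] [np.float64(36.7), np.float64(60.3)] -1.038
red [ 381.3 -273.5] [np.float64(37.1), np.float64(60.8)] 0.945
blue [ 566.2 -272.8] [np.float64(37.0), np.float64(60.6)] 0.218
blue [ 369.6 -359.2] [np.float64(37.2), np.float64(59.8)] -0.389
[ 463.11179495 -268.56998339  158.05137419] 2.092824184961416 0.7285072304613451 0.0 [ 0.89187966 -0.22520014  0.13645078]
Ra x 0.8 y -0.1 rz -0.005
```

```bash
python3 -m creep '[{"x":0,"y":0,"z":50,"rx":0,"ry":0,"rz":0,"hand":62},{"x":0,"y":0,"z":50,"rx":0,"ry":0,"rz":0,"hand":62},{"x":0,"y":0,"z":35,"rx":0,"ry":0,"rz":0,"hand":62},{"x":0,"y":0,"z":17,"rx":0,"ry":0,"rz":0,"hand":62},{"x":0,"y":0,"z":0,"rx":0,"ry":0,"rz":0,"hand":50},{"x":0,"y":0,"z":0,"rx":0,"ry":0,"rz":0,"hand":40},{"x":0,"y":0,"z":0,"rx":0,"ry":0,"rz":0,"hand":28},{"x":0,"y":0,"z":0,"rx":0,"ry":0,"rz":0,"hand":28},{"x":0,"y":0,"z":0,"rx":0,"ry":0,"rz":0,"hand":28},{"x":0,"y":0,"z":-20,"rx":0,"ry":0,"rz":0,"hand":28},{"x":0,"y":0,"z":-50,"rx":0,"ry":0,"rz":0,"hand":28},{"x":0,"y":0,"z":-50,"rx":0,"ry":0,"rz":0,"hand":28},{"x":0,"y":0,"z":0,"rx":0,"ry":0,"rz":0,"hand":28}]' 60; python3 plan.py - r1
```

```text
clock: 21.88
eef_pos: [465.1, -270.7, 130.3]
tcp_rot: [3.137, 0.007, 2.095]
contact_force: [-0.1, -0.3, -1.3]
opening: 0.411
grasp_force: 60.0
r1 x 207.4 y 72.3 rz 0.493
```

```bash
python3 -m creep '[{"x":41,"y":14.5,"z":0,"rx":0,"ry":0,"rz":0,"hand":28},{"x":41,"y":14.5,"z":0,"rx":0,"ry":0,"rz":0,"hand":28},{"x":41,"y":14.5,"z":0,"rx":0,"ry":0,"rz":0,"hand":28},{"x":41,"y":14.5,"z":0,"rx":0,"ry":0,"rz":0,"hand":28},{"x":42,"y":14.5,"z":0,"rx":0,"ry":0,"rz":0,"hand":28},{"x":0,"y":0,"z":0,"rx":0,"ry":0,"rz":0.164,"hand":28},{"x":0,"y":0,"z":0,"rx":0,"ry":0,"rz":0.164,"hand":28},{"x":0,"y":0,"z":0,"rx":0,"ry":0,"rz":0.164,"hand":28},{"x":0,"y":0,"z":0,"rx":0,"ry":0,"rz":0,"hand":28},{"x":0,"y":0,"z":0,"rx":0,"ry":0,"rz":0,"hand":28}]'; python3 plan.py - r1
```

```text
clock: 23.12
eef_pos: [421.9, -54.6, 125.5]
tcp_rot: [-3.141, -0.0, 1.607]
contact_force: [-0.1, 0.5, -1.1]
opening: 0.415
grasp_force: 60.0
r1 x -0.5 y 1.9 rz 0.005
```

```bash
python3 -m creep '[{"x":0,"y":2,"z":50,"rx":0,"ry":0,"rz":0,"hand":28},{"x":0,"y":0,"z":40,"rx":0,"ry":0,"rz":0,"hand":28},{"x":0,"y":0,"z":16,"rx":0,"ry":0,"rz":0,"hand":28},{"x":0,"y":0,"z":0,"rx":0,"ry":0,"rz":0,"hand":28},{"x":0,"y":0,"z":0,"rx":0,"ry":0,"rz":0,"hand":44},{"x":0,"y":0,"z":0,"rx":0,"ry":0,"rz":0,"hand":54},{"x":0,"y":0,"z":0,"rx":0,"ry":0,"rz":0,"hand":54},{"x":0,"y":0,"z":-30,"rx":0,"ry":0,"rz":0,"hand":54},{"x":0,"y":0,"z":-60,"rx":0,"ry":0,"rz":0,"hand":62},{"x":0,"y":0,"z":-60,"rx":0,"ry":0,"rz":0,"hand":62},{"x":-55,"y":-12.4,"z":0,"rx":0,"ry":0,"rz":0,"hand":62},{"x":-54,"y":-12.4,"z":0,"rx":0,"ry":0,"rz":0,"hand":62},{"x":-54,"y":-12.4,"z":0,"rx":0,"ry":0,"rz":0,"hand":62},{"x":-54,"y":-12.4,"z":0,"rx":0,"ry":0,"rz":0,"hand":62},{"x":0,"y":0,"z":0,"rx":0,"ry":0,"rz":0.164,"hand":62},{"x":0,"y":0,"z":0,"rx":0,"ry":0,"rz":0.164,"hand":62},{"x":0,"y":0,"z":0,"rx":0,"ry":0,"rz":0.164,"hand":62},{"x":0,"y":0,"z":0,"rx":0,"ry":0,"rz":0.164,"hand":62},{"x":0,"y":0,"z":0,"rx":0,"ry":0,"rz":0,"hand":62},{"x":0,"y":0,"z":0,"rx":0,"ry":0,"rz":0,"hand":62}]'; python3 plan.py see Rb
```

```text
clock: 25.62
eef_pos: [381.7, -273.0, 169.9]
tcp_rot: [3.141, 0.0, 0.951]
contact_force: [0.1, -0.2, -0.4]
opening: 0.728
grasp_force: 0.0
red [ 381.3 -273.3] [np.float64(37.1), np.float64(60.2)] 0.946
blue [ 359.6 -355.1] [np.float64(36.5), np.float64(39.4)] -0.394
[ 381.65149733 -272.99260723  169.87373753] 0.9512554613655757 0.7279258545234439 0.0 [ 0.13260467 -0.241533   -0.3827658 ]
Rb x -0.5 y -0.3 rz 0.004
```

Right on. Descend 164, grip, lift and carry to r2.

```bash
python3 -m creep '[{"x":0,"y":0,"z":60,"rx":0,"ry":0,"rz":0,"hand":62},{"x":0,"y":0,"z":55,"rx":0,"ry":0,"rz":0,"hand":62},{"x":0,"y":0,"z":35,"rx":0,"ry":0,"rz":0,"hand":62},{"x":0,"y":0,"z":14,"rx":0,"ry":0,"rz":0,"hand":62},{"x":0,"y":0,"z":0,"rx":0,"ry":0,"rz":0,"hand":50},{"x":0,"y":0,"z":0,"rx":0,"ry":0,"rz":0,"hand":40},{"x":0,"y":0,"z":0,"rx":0,"ry":0,"rz":0,"hand":28},{"x":0,"y":0,"z":0,"rx":0,"ry":0,"rz":0,"hand":28},{"x":0,"y":0,"z":0,"rx":0,"ry":0,"rz":0,"hand":28},{"x":0,"y":0,"z":-20,"rx":0,"ry":0,"rz":0,"hand":28},{"x":0,"y":0,"z":-50,"rx":0,"ry":0,"rz":0,"hand":28},{"x":0,"y":0,"z":-50,"rx":0,"ry":0,"rz":0,"hand":28},{"x":43,"y":-22.6,"z":0,"rx":0,"ry":0,"rz":0,"hand":28},{"x":43,"y":-22.6,"z":0,"rx":0,"ry":0,"rz":0,"hand":28},{"x":43,"y":-22.6,"z":0,"rx":0,"ry":0,"rz":0,"hand":28},{"x":43,"y":-22.6,"z":0,"rx":0,"ry":0,"rz":0,"hand":28},{"x":43,"y":-22.6,"z":0,"rx":0,"ry":0,"rz":0,"hand":28},{"x":43,"y":-22.6,"z":0,"rx":0,"ry":0,"rz":0,"hand":28},{"x":0,"y":0,"z":0,"rx":0,"ry":0,"rz":-0.164,"hand":28}]' 60 &&  python3 -m creep '[{"x":0,"y":0,"z":0,"rx":0,"ry":0,"rz":-0.164,"hand":28},{"x":0,"y":0,"z":0,"rx":0,"ry":0,"rz":-0.164,"hand":28},{"x":0,"y":0,"z":0,"rx":0,"ry":0,"rz":-0.164,"hand":28},{"x":0,"y":0,"z":0,"rx":0,"ry":0,"rz":0,"hand":28},{"x":0,"y":0,"z":0,"rx":0,"ry":0,"rz":0,"hand":28}]'; python3 plan.py - r2
```

```text
clock: 28.05
eef_pos: [422.8, 18.4, 126.7]
tcp_rot: [3.14, -0.001, 1.117]
contact_force: [0.2, -1.3, -0.4]
opening: 0.419
grasp_force: 60.1
clock: 28.68
eef_pos: [422.3, 15.6, 126.2]
tcp_rot: [3.141, -0.0, 1.6]
contact_force: [-0.2, -0.0, -0.3]
opening: 0.411
grasp_force: 60.0
r2 x -0.6 y -0.7 rz -0.002
```

```bash
python3 -m creep '[{"x":-0.6,"y":-0.7,"z":50,"rx":0,"ry":0,"rz":0,"hand":28},{"x":0,"y":0,"z":40,"rx":0,"ry":0,"rz":0,"hand":28},{"x":0,"y":0,"z":16,"rx":0,"ry":0,"rz":0,"hand":28},{"x":0,"y":0,"z":0,"rx":0,"ry":0,"rz":0,"hand":28},{"x":0,"y":0,"z":0,"rx":0,"ry":0,"rz":0,"hand":44},{"x":0,"y":0,"z":0,"rx":0,"ry":0,"rz":0,"hand":54},{"x":0,"y":0,"z":0,"rx":0,"ry":0,"rz":0,"hand":54},{"x":0,"y":0,"z":-30,"rx":0,"ry":0,"rz":0,"hand":54},{"x":0,"y":0,"z":-60,"rx":0,"ry":0,"rz":0,"hand":62},{"x":0,"y":0,"z":-60,"rx":0,"ry":0,"rz":0,"hand":62}]' && python3 -m creep '[{"x":-57,"y":10.7,"z":0,"rx":0,"ry":0,"rz":0,"hand":62},{"x":-57,"y":10.7,"z":0,"rx":0,"ry":0,"rz":0,"hand":62},{"x":-57,"y":10.7,"z":0,"rx":0,"ry":0,"rz":0,"hand":62},{"x":-57,"y":10.7,"z":0,"rx":0,"ry":0,"rz":0,"hand":62},{"x":-57,"y":10.7,"z":0,"rx":0,"ry":0,"rz":0,"hand":62},{"x":-57,"y":10.7,"z":0,"rx":0,"ry":0,"rz":0,"hand":62},{"x":-56,"y":10.7,"z":0,"rx":0,"ry":0,"rz":0,"hand":62},{"x":0,"y":0,"z":0,"rx":0,"ry":0,"rz":-0.165,"hand":62},{"x":0,"y":0,"z":0,"rx":0,"ry":0,"rz":-0.165,"hand":62},{"x":0,"y":0,"z":0,"rx":0,"ry":0,"rz":-0.165,"hand":62},{"x":0,"y":0,"z":0,"rx":0,"ry":0,"rz":-0.165,"hand":62},{"x":0,"y":0,"z":0,"rx":0,"ry":0,"rz":-0.165,"hand":62},{"x":0,"y":0,"z":0,"rx":0,"ry":0,"rz":0,"hand":62},{"x":0,"y":0,"z":0,"rx":0,"ry":0,"rz":0,"hand":62}]'; python3 plan.py see Rc
```

```text
clock: 29.92
eef_pos: [421.0, 15.0, 171.5]
tcp_rot: [-3.141, -0.0, 1.603]
contact_force: [2.0, 0.2, -0.3]
opening: 0.728
grasp_force: 0.0
clock: 31.68
eef_pos: [509.3, -380.3, 169.8]
tcp_rot: [3.142, -0.0, 2.425]
contact_force: [-0.5, 0.0, 0.4]
opening: 0.722
grasp_force: 0.0
red [ 478. -498.] [np.float64(38.1), np.float64(41.4)] 0.033
red [ 509.5 -381.1] [np.float64(36.3), np.float64(60.3)] -0.716
blue [ 599.2 -389.2] [np.float64(37.1), np.float64(61.0)] -1.479
blue [ 566.1 -273.1] [np.float64(37.1), np.float64(60.7)] 0.215
blue [ 369.2 -358.6] [np.float64(37.0), np.float64(60.9)] -0.389
[ 509.29829281 -380.30265046  169.82703058] 2.4247823945883313 0.7219438594659531 0.0 [-0.47139252  0.00835431  0.43860447]
Rc x -0.0 y -0.5 rz -0.002
```

```bash
python3 -m creep '[{"x":0,"y":0,"z":60,"rx":0,"ry":0,"rz":0,"hand":62},{"x":0,"y":-0.5,"z":55,"rx":0,"ry":0,"rz":0,"hand":62},{"x":0,"y":0,"z":35,"rx":0,"ry":0,"rz":0,"hand":62},{"x":0,"y":0,"z":14,"rx":0,"ry":0,"rz":0,"hand":62},{"x":0,"y":0,"z":0,"rx":0,"ry":0,"rz":0,"hand":50},{"x":0,"y":0,"z":0,"rx":0,"ry":0,"rz":0,"hand":40},{"x":0,"y":0,"z":0,"rx":0,"ry":0,"rz":0,"hand":28},{"x":0,"y":0,"z":0,"rx":0,"ry":0,"rz":0,"hand":28},{"x":0,"y":0,"z":0,"rx":0,"ry":0,"rz":0,"hand":28},{"x":0,"y":0,"z":-20,"rx":0,"ry":0,"rz":0,"hand":28},{"x":0,"y":0,"z":-50,"rx":0,"ry":0,"rz":0,"hand":28},{"x":0,"y":0,"z":-50,"rx":0,"ry":0,"rz":0,"hand":28},{"x":0,"y":0,"z":0,"rx":0,"ry":0,"rz":0,"hand":28}]' 60 &&  python3 -m creep '[{"x":41.4,"y":32.5,"z":0,"rx":0,"ry":0,"rz":0,"hand":28},{"x":41.4,"y":32.5,"z":0,"rx":0,"ry":0,"rz":0,"hand":28},{"x":41.4,"y":32.5,"z":0,"rx":0,"ry":0,"rz":0,"hand":28},{"x":41.4,"y":32.5,"z":0,"rx":0,"ry":0,"rz":0,"hand":28},{"x":41.4,"y":32.5,"z":0,"rx":0,"ry":0,"rz":0,"hand":28},{"x":41.4,"y":32.5,"z":0,"rx":0,"ry":0,"rz":0,"hand":28},{"x":41.4,"y":32.5,"z":0,"rx":0,"ry":0,"rz":0,"hand":28},{"x":41.4,"y":32.5,"z":0,"rx":0,"ry":0,"rz":0,"hand":28},{"x":41.4,"y":32.5,"z":0,"rx":0,"ry":0,"rz":0,"hand":28},{"x":0,"y":0,"z":0,"rx":0,"ry":0,"rz":0.165,"hand":28},{"x":0,"y":0,"z":0,"rx":0,"ry":0,"rz":0.165,"hand":28},{"x":0,"y":0,"z":0,"rx":0,"ry":0,"rz":0.165,"hand":28},{"x":0,"y":0,"z":0,"rx":0,"ry":0,"rz":0.165,"hand":28},{"x":0,"y":0,"z":0,"rx":0,"ry":0,"rz":0.165,"hand":28},{"x":0,"y":0,"z":0,"rx":0,"ry":0,"rz":0,"hand":28},{"x":0,"y":0,"z":0,"rx":0,"ry":0,"rz":0,"hand":28}]'; python3 plan.py - r3
```

```text
clock: 33.35
eef_pos: [511.5, -382.6, 131.8]
tcp_rot: [3.141, 0.009, 2.428]
contact_force: [0.6, 0.5, -0.6]
opening: 0.41
grasp_force: 60.3
clock: 35.35
eef_pos: [418.3, 84.2, 125.8]
tcp_rot: [-3.141, 0.0, 1.607]
contact_force: [0.1, 0.1, -1.1]
opening: 0.41
grasp_force: 60.2
r3 x -0.2 y 1.1 rz 0.005
```

```bash
python3 -m creep '[{"x":0,"y":1,"z":50,"rx":0,"ry":0,"rz":0,"hand":28},{"x":0,"y":0,"z":40,"rx":0,"ry":0,"rz":0,"hand":28},{"x":0,"y":0,"z":16,"rx":0,"ry":0,"rz":0,"hand":28},{"x":0,"y":0,"z":0,"rx":0,"ry":0,"rz":0,"hand":28},{"x":0,"y":0,"z":0,"rx":0,"ry":0,"rz":0,"hand":44},{"x":0,"y":0,"z":0,"rx":0,"ry":0,"rz":0,"hand":54},{"x":0,"y":0,"z":0,"rx":0,"ry":0,"rz":0,"hand":54},{"x":0,"y":0,"z":-30,"rx":0,"ry":0,"rz":0,"hand":54},{"x":0,"y":0,"z":-60,"rx":0,"ry":0,"rz":0,"hand":62},{"x":0,"y":0,"z":-60,"rx":0,"ry":0,"rz":0,"hand":62}]' && python3 -m creep '[{"x":-51.6,"y":19.4,"z":0,"rx":0,"ry":0,"rz":0,"hand":62},{"x":-51.6,"y":19.4,"z":0,"rx":0,"ry":0,"rz":0,"hand":62},{"x":-51.6,"y":19.4,"z":0,"rx":0,"ry":0,"rz":0,"hand":62},{"x":-51.6,"y":19.4,"z":0,"rx":0,"ry":0,"rz":0,"hand":62},{"x":-51.6,"y":19.4,"z":0,"rx":0,"ry":0,"rz":0,"hand":62},{"x":-51.6,"y":19.4,"z":0,"rx":0,"ry":0,"rz":0,"hand":62},{"x":-51.6,"y":19.4,"z":0,"rx":0,"ry":0,"rz":0,"hand":62},{"x":0,"y":0,"z":0,"rx":0,"ry":0,"rz":0.173,"hand":62},{"x":0,"y":0,"z":0,"rx":0,"ry":0,"rz":0.173,"hand":62},{"x":0,"y":0,"z":0,"rx":0,"ry":0,"rz":0.173,"hand":62},{"x":0,"y":0,"z":0,"rx":0,"ry":0,"rz":0.173,"hand":62},{"x":0,"y":0,"z":0,"rx":0,"ry":0,"rz":0.173,"hand":62},{"x":0,"y":0,"z":0,"rx":0,"ry":0,"rz":0.173,"hand":62},{"x":0,"y":0,"z":0,"rx":0,"ry":0,"rz":0.173,"hand":62},{"x":0,"y":0,"z":0,"rx":0,"ry":0,"rz":0.173,"hand":62},{"x":0,"y":0,"z":0,"rx":0,"ry":0,"rz":0,"hand":62},{"x":0,"y":0,"z":0,"rx":0,"ry":0,"rz":0,"hand":62}]'; python3 plan.py see Bc
```

```text
clock: 36.6
eef_pos: [419.1, 84.2, 171.5]
tcp_rot: [-3.141, 0.0, 1.604]
contact_force: [1.5, 0.1, 0.2]
opening: 0.73
grasp_force: 0.0
clock: 38.72
eef_pos: [567.1, -272.3, 169.8]
tcp_rot: [3.142, -0.0, 0.223]
contact_force: [0.6, 0.7, -0.1]
opening: 0.728
grasp_force: 0.0
blue [ 555.1 -275.6] [np.float64(36.6), np.float64(37.4)] 0.224
blue [ 599.1 -389.9] [np.float64(37.4), np.float64(60.8)] -1.475
blue [ 583.9 -270.4] [np.float64(24.3), np.float64(35.3)] 1.534
[ 567.06205364 -272.26054886  169.83990679] 0.22345241147498718 0.7276899135794729 0.0 [ 0.56686583  0.67862214 -0.13806387]
Bc x -1.0 y 0.1 rz 0.008
```

```bash
python3 -m creep '[{"x":-1,"y":0,"z":60,"rx":0,"ry":0,"rz":0,"hand":62},{"x":0,"y":0,"z":55,"rx":0,"ry":0,"rz":0,"hand":62},{"x":0,"y":0,"z":35,"rx":0,"ry":0,"rz":0,"hand":62},{"x":0,"y":0,"z":14,"rx":0,"ry":0,"rz":0,"hand":62},{"x":0,"y":0,"z":0,"rx":0,"ry":0,"rz":0,"hand":50},{"x":0,"y":0,"z":0,"rx":0,"ry":0,"rz":0,"hand":40},{"x":0,"y":0,"z":0,"rx":0,"ry":0,"rz":0,"hand":28},{"x":0,"y":0,"z":0,"rx":0,"ry":0,"rz":0,"hand":28},{"x":0,"y":0,"z":0,"rx":0,"ry":0,"rz":0,"hand":28},{"x":0,"y":0,"z":-20,"rx":0,"ry":0,"rz":0,"hand":28},{"x":0,"y":0,"z":-50,"rx":0,"ry":0,"rz":0,"hand":28},{"x":0,"y":0,"z":-50,"rx":0,"ry":0,"rz":0,"hand":28},{"x":0,"y":0,"z":0,"rx":0,"ry":0,"rz":0,"hand":28}]' 60 &&  python3 -m creep '[{"x":2,"y":-45,"z":0,"rx":0,"ry":0,"rz":0,"hand":28},{"x":2,"y":-45,"z":0,"rx":0,"ry":0,"rz":0,"hand":28},{"x":2,"y":-45,"z":0,"rx":0,"ry":0,"rz":0,"hand":28},{"x":2,"y":-45,"z":0,"rx":0,"ry":0,"rz":0,"hand":28},{"x":2,"y":-44,"z":0,"rx":0,"ry":0,"rz":0,"hand":28},{"x":0,"y":0,"z":0,"rx":0,"ry":0,"rz":-0.173,"hand":28},{"x":0,"y":0,"z":0,"rx":0,"ry":0,"rz":-0.173,"hand":28},{"x":0,"y":0,"z":0,"rx":0,"ry":0,"rz":-0.173,"hand":28},{"x":0,"y":0,"z":0,"rx":0,"ry":0,"rz":-0.173,"hand":28},{"x":0,"y":0,"z":0,"rx":0,"ry":0,"rz":-0.173,"hand":28},{"x":0,"y":0,"z":0,"rx":0,"ry":0,"rz":-0.173,"hand":28},{"x":0,"y":0,"z":0,"rx":0,"ry":0,"rz":-0.173,"hand":28},{"x":0,"y":0,"z":0,"rx":0,"ry":0,"rz":-0.173,"hand":28},{"x":0,"y":0,"z":0,"rx":0,"ry":0,"rz":0,"hand":28},{"x":0,"y":0,"z":0,"rx":0,"ry":0,"rz":0,"hand":28}]'; python3 plan.py - b1
```

```text
clock: 40.4
eef_pos: [569.0, -273.9, 131.8]
tcp_rot: [3.136, -0.007, 0.22]
contact_force: [-0.1, -0.5, -0.6]
opening: 0.409
grasp_force: 60.1
clock: 42.28
eef_pos: [526.9, -51.7, 125.8]
tcp_rot: [-3.141, -0.0, 1.6]
contact_force: [0.1, 0.5, 0.3]
opening: 0.413
grasp_force: 60.2
b1 x -0.3 y 0.9 rz -0.002
```

```bash
python3 -m creep '[{"x":0,"y":1,"z":50,"rx":0,"ry":0,"rz":0,"hand":28},{"x":0,"y":0,"z":40,"rx":0,"ry":0,"rz":0,"hand":28},{"x":0,"y":0,"z":16,"rx":0,"ry":0,"rz":0,"hand":28},{"x":0,"y":0,"z":0,"rx":0,"ry":0,"rz":0,"hand":28},{"x":0,"y":0,"z":0,"rx":0,"ry":0,"rz":0,"hand":44},{"x":0,"y":0,"z":0,"rx":0,"ry":0,"rz":0,"hand":54},{"x":0,"y":0,"z":0,"rx":0,"ry":0,"rz":0,"hand":54},{"x":0,"y":0,"z":-30,"rx":0,"ry":0,"rz":0,"hand":54},{"x":0,"y":0,"z":-60,"rx":0,"ry":0,"rz":0,"hand":62},{"x":0,"y":0,"z":-60,"rx":0,"ry":0,"rz":0,"hand":62},{"x":-56.5,"y":10,"z":0,"rx":0,"ry":0,"rz":0,"hand":62},{"x":-56.5,"y":10,"z":0,"rx":0,"ry":0,"rz":0,"hand":62},{"x":-56.5,"y":10,"z":0,"rx":0,"ry":0,"rz":0,"hand":62},{"x":-56.5,"y":10,"z":0,"rx":0,"ry":0,"rz":0,"hand":62},{"x":-56.5,"y":10,"z":0,"rx":0,"ry":0,"rz":0,"hand":62},{"x":-56.5,"y":10,"z":0,"rx":0,"ry":0,"rz":0,"hand":62},{"x":0,"y":0,"z":0,"rx":0,"ry":0,"rz":-0.06,"hand":62},{"x":0,"y":0,"z":0,"rx":0,"ry":0,"rz":0,"hand":62},{"x":0,"y":0,"z":0,"rx":0,"ry":0,"rz":0,"hand":62}]'; python3 plan.py see Ba
```

```text
clock: 44.65
eef_pos: [599.0, -387.8, 169.8]
tcp_rot: [-3.141, -0.0, 1.663]
contact_force: [0.8, -0.1, -0.3]
opening: 0.724
grasp_force: 0.0
blue [ 599.9 -399. ] [np.float64(36.6), np.float64(40.5)] -1.475
blue [ 596.1 -369. ] [np.float64(19.6), np.float64(36.4)] 0.206
[ 599.03786141 -387.83283517  169.79758122] 1.6628111206382277 0.7237565068786195 0.0 [ 0.81378138 -0.06421247 -0.29271712]
Ba x -1.1 y -0.2 rz 0.006
```

Unmoved. Pick it, then carry to b2 (x 412, y −38, rz 0.055).

```bash
python3 -m creep '[{"x":-1,"y":0,"z":60,"rx":0,"ry":0,"rz":0,"hand":62},{"x":0,"y":0,"z":55,"rx":0,"ry":0,"rz":0,"hand":62},{"x":0,"y":0,"z":35,"rx":0,"ry":0,"rz":0,"hand":62},{"x":0,"y":0,"z":14,"rx":0,"ry":0,"rz":0,"hand":62},{"x":0,"y":0,"z":0,"rx":0,"ry":0,"rz":0,"hand":50},{"x":0,"y":0,"z":0,"rx":0,"ry":0,"rz":0,"hand":40},{"x":0,"y":0,"z":0,"rx":0,"ry":0,"rz":0,"hand":28},{"x":0,"y":0,"z":0,"rx":0,"ry":0,"rz":0,"hand":28},{"x":0,"y":0,"z":0,"rx":0,"ry":0,"rz":0,"hand":28},{"x":0,"y":0,"z":-20,"rx":0,"ry":0,"rz":0,"hand":28},{"x":0,"y":0,"z":-50,"rx":0,"ry":0,"rz":0,"hand":28},{"x":0,"y":0,"z":-50,"rx":0,"ry":0,"rz":0,"hand":28},{"x":0,"y":0,"z":0,"rx":0,"ry":0,"rz":0,"hand":28}]' 60 &&  python3 -m creep '[{"x":51.5,"y":-4.7,"z":0,"rx":0,"ry":0,"rz":0,"hand":28},{"x":51.5,"y":-4.7,"z":0,"rx":0,"ry":0,"rz":0,"hand":28},{"x":51.5,"y":-4.7,"z":0,"rx":0,"ry":0,"rz":0,"hand":28},{"x":51.5,"y":-4.7,"z":0,"rx":0,"ry":0,"rz":0,"hand":28},{"x":51.5,"y":-4.7,"z":0,"rx":0,"ry":0,"rz":0,"hand":28},{"x":51.5,"y":-4.7,"z":0,"rx":0,"ry":0,"rz":0,"hand":28},{"x":51.5,"y":-4.7,"z":0,"rx":0,"ry":0,"rz":0,"hand":28},{"x":51.5,"y":-4.7,"z":0,"rx":0,"ry":0,"rz":0,"hand":28},{"x":0,"y":0,"z":0,"rx":0,"ry":0,"rz":0.06,"hand":28},{"x":0,"y":0,"z":0,"rx":0,"ry":0,"rz":0,"hand":28},{"x":0,"y":0,"z":0,"rx":0,"ry":0,"rz":0,"hand":28}]'; python3 plan.py - b2
```

```text
clock: 46.32
eef_pos: [602.0, -391.4, 132.6]
tcp_rot: [3.134, 0.006, 1.663]
contact_force: [0.5, -1.4, -0.0]
opening: 0.413
grasp_force: 60.2
clock: 47.7
eef_pos: [523.6, 16.8, 125.9]
tcp_rot: [-3.142, 0.0, 1.604]
contact_force: [0.2, -0.0, -0.9]
opening: 0.416
grasp_force: 60.1
b2 x 1.1 y 2.0 rz 0.002
```

```bash
sed -i "s/'Bb':(370.8,-359.4/'Bb':(369.4,-358.9/" plan.py; python3 -m creep '[{"x":1,"y":2,"z":50,"rx":0,"ry":0,"rz":0,"hand":28},{"x":0,"y":0,"z":40,"rx":0,"ry":0,"rz":0,"hand":28},{"x":0,"y":0,"z":16,"rx":0,"ry":0,"rz":0,"hand":28},{"x":0,"y":0,"z":0,"rx":0,"ry":0,"rz":0,"hand":28},{"x":0,"y":0,"z":0,"rx":0,"ry":0,"rz":0,"hand":44},{"x":0,"y":0,"z":0,"rx":0,"ry":0,"rz":0,"hand":54},{"x":0,"y":0,"z":0,"rx":0,"ry":0,"rz":0,"hand":54},{"x":0,"y":0,"z":-30,"rx":0,"ry":0,"rz":0,"hand":54},{"x":0,"y":0,"z":-60,"rx":0,"ry":0,"rz":0,"hand":62},{"x":0,"y":0,"z":-60,"rx":0,"ry":0,"rz":0,"hand":62}]' && python3 -m creep '[{"x":-53.2,"y":-24,"z":0,"rx":0,"ry":0,"rz":0,"hand":62},{"x":-53.2,"y":-24,"z":0,"rx":0,"ry":0,"rz":0,"hand":62},{"x":-53.2,"y":-24,"z":0,"rx":0,"ry":0,"rz":0,"hand":62},{"x":-53.2,"y":-24,"z":0,"rx":0,"ry":0,"rz":0,"hand":62},{"x":-53.2,"y":-24,"z":0,"rx":0,"ry":0,"rz":0,"hand":62},{"x":-53.2,"y":-24,"z":0,"rx":0,"ry":0,"rz":0,"hand":62},{"x":-53.2,"y":-24,"z":0,"rx":0,"ry":0,"rz":0,"hand":62},{"x":0,"y":0,"z":0,"rx":0,"ry":0,"rz":-0.164,"hand":62},{"x":0,"y":0,"z":0,"rx":0,"ry":0,"rz":-0.164,"hand":62},{"x":0,"y":0,"z":0,"rx":0,"ry":0,"rz":-0.164,"hand":62},{"x":0,"y":0,"z":0,"rx":0,"ry":0,"rz":-0.164,"hand":62},{"x":0,"y":0,"z":0,"rx":0,"ry":0,"rz":-0.164,"hand":62},{"x":0,"y":0,"z":0,"rx":0,"ry":0,"rz":-0.164,"hand":62},{"x":0,"y":0,"z":0,"rx":0,"ry":0,"rz":-0.164,"hand":62},{"x":0,"y":0,"z":0,"rx":0,"ry":0,"rz":0,"hand":62},{"x":0,"y":0,"z":0,"rx":0,"ry":0,"rz":0,"hand":62}]'; python3 plan.py see Bb b3
```

```text
clock: 48.95
eef_pos: [525.2, 18.3, 171.4]
tcp_rot: [-3.141, 0.0, 1.604]
contact_force: [1.8, 0.7, 0.7]
opening: 0.723
grasp_force: 0.0
clock: 50.95
eef_pos: [369.9, -359.4, 169.9]
tcp_rot: [-3.142, 0.0, 2.748]
contact_force: [-1.0, 0.2, -0.0]
opening: 0.73
grasp_force: 0.0
[ 369.89507821 -359.36758686  169.86286502] 2.748014091904875 0.7295326953113515 0.0 [-0.99199549  0.18466974 -0.02494764]
Bb x 0.6 y 0.2 rz -0.003
b3 x 27.4 y 470.9 rz 1.149
```

Run:
```python
from h import *
c=get_calibration('wrist'); f=grab_frame('wrist'); np.save('pics/w8.npy',f)
for o in tops(c,f): print(o[0],o[1],*o[2:5],o[6:])
q=get_calibration('scene'); g=grab_frame('scene')
for a,p,_ in blobs(g,'blue'): print('scene',a,p.round(),ray(q,*p,22).round()[:2])
print(proj(c,(369,-359,40)),f[240,319],f[215:225,300:330:10].tolist()[0])
```

```text
red [104. 350.] [ 406.  -573.4] [np.float64(32.4), np.float64(187.4)] -1.527 (array([ 405.5, -582.7]), [np.float64(37.3), np.float64(207.9)], np.float64(-1.507))
red [ 17. 293.] [ 319.3 -596.6] [np.float64(14.5), np.float64(20.1)] 1.29 (array([ 331.6, -595.8]), [np.float64(29.6), np.float64(29.8)], np.float64(-0.625))
red [103. 315.] [ 362.7 -517.5] [np.float64(18.8), np.float64(75.9)] 1.519 (array([ 369.2, -553.7]), [np.float64(32.1), np.float64(148.4)], np.float64(-1.521))
red [ 77. 177.] [ 265.5 -508.1] [np.float64(20.8), np.float64(56.6)] -1.548 (array([ 266.4, -508.1]), [np.float64(22.6), np.float64(57.4)], np.float64(-1.55))
red [236.  65.] [ 226.8 -379.3] [np.float64(44.4), np.float64(205.3)] -1.531 (array([ 229.6, -374.3]), [np.float64(50.6), np.float64(214.2)], np.float64(1.571))
scene 1512 [307. 237.] [512.  20.]
scene 363 [193. 294.] [ 375. -361.]
[319.18031424 225.64741517] [175 254 255] [[177, 254, 255], [175, 254, 255], [185, 255, 255]]
```

Run:
```python
from h import *
c=get_calibration('wrist'); f=np.load('pics/w8.npy').astype(int)
m=((f[...,2]-f[...,0]>45)&(f[...,2]>=f[...,1]-2)&(f[...,2]>200)).astype(np.uint8)
n,l,st,ce=cv2.connectedComponentsWithStats(m)
for i in range(1,n):
    if st[i,4]>500:
        q=max(cv2.findContours((l==i).astype(np.uint8),0,2)[0],key=cv2.contourArea)[:,0]
        print(st[i],cv2.minAreaRect(np.array([ray(c,*p,40)[:2] for p in q],np.float32)))
```

```text
[ 294  178   52   88 4101] ((367.19525146484375, -358.07647705078125), (37.757503509521484, 66.03328704833984), 67.19917297363281)
```

```bash
python3 -m creep '[{"x":0,"y":0,"z":60,"rx":0,"ry":0,"rz":0,"hand":62},{"x":0.5,"y":0,"z":55,"rx":0,"ry":0,"rz":0,"hand":62},{"x":0,"y":0,"z":35,"rx":0,"ry":0,"rz":0,"hand":62},{"x":0,"y":0,"z":14,"rx":0,"ry":0,"rz":0,"hand":62},{"x":0,"y":0,"z":0,"rx":0,"ry":0,"rz":0,"hand":50},{"x":0,"y":0,"z":0,"rx":0,"ry":0,"rz":0,"hand":40},{"x":0,"y":0,"z":0,"rx":0,"ry":0,"rz":0,"hand":28},{"x":0,"y":0,"z":0,"rx":0,"ry":0,"rz":0,"hand":28},{"x":0,"y":0,"z":0,"rx":0,"ry":0,"rz":0,"hand":28},{"x":0,"y":0,"z":-20,"rx":0,"ry":0,"rz":0,"hand":28},{"x":0,"y":0,"z":-50,"rx":0,"ry":0,"rz":0,"hand":28},{"x":0,"y":0,"z":-50,"rx":0,"ry":0,"rz":0,"hand":28},{"x":0,"y":0,"z":0,"rx":0,"ry":0,"rz":0,"hand":28}]' 60 &&  python3 -m creep '[{"x":3,"y":52.3,"z":0,"rx":0,"ry":0,"rz":0,"hand":28},{"x":3,"y":52.3,"z":0,"rx":0,"ry":0,"rz":0,"hand":28},{"x":3,"y":52.3,"z":0,"rx":0,"ry":0,"rz":0,"hand":28},{"x":3,"y":52.3,"z":0,"rx":0,"ry":0,"rz":0,"hand":28},{"x":3,"y":52.3,"z":0,"rx":0,"ry":0,"rz":0,"hand":28},{"x":3,"y":52.3,"z":0,"rx":0,"ry":0,"rz":0,"hand":28},{"x":3,"y":52.3,"z":0,"rx":0,"ry":0,"rz":0,"hand":28},{"x":3,"y":52.3,"z":0,"rx":0,"ry":0,"rz":0,"hand":28},{"x":3,"y":52.3,"z":0,"rx":0,"ry":0,"rz":0,"hand":28},{"x":0,"y":0,"z":0,"rx":0,"ry":0,"rz":0.164,"hand":28},{"x":0,"y":0,"z":0,"rx":0,"ry":0,"rz":0.164,"hand":28},{"x":0,"y":0,"z":0,"rx":0,"ry":0,"rz":0.164,"hand":28},{"x":0,"y":0,"z":0,"rx":0,"ry":0,"rz":0.164,"hand":28},{"x":0,"y":0,"z":0,"rx":0,"ry":0,"rz":0.164,"hand":28},{"x":0,"y":0,"z":0,"rx":0,"ry":0,"rz":0.164,"hand":28},{"x":0,"y":0,"z":0,"rx":0,"ry":0,"rz":0.164,"hand":28},{"x":0,"y":0,"z":0,"rx":0,"ry":0,"rz":0,"hand":28},{"x":0,"y":0,"z":0,"rx":0,"ry":0,"rz":0,"hand":28}]'; python3 plan.py - b3
```

```text
clock: 52.72
eef_pos: [371.6, -361.3, 130.3]
tcp_rot: [-3.138, 0.008, 2.751]
contact_force: [0.6, 0.8, -2.1]
opening: 0.412
grasp_force: 60.0
clock: 54.98
eef_pos: [523.2, 86.4, 125.5]
tcp_rot: [-3.141, 0.0, 1.607]
contact_force: [0.1, -0.4, -0.9]
opening: 0.419
grasp_force: 60.3
b3 x 0.6 y 0.2 rz 0.005
```

```bash
python3 -m creep '[{"x":0,"y":0,"z":50,"rx":0,"ry":0,"rz":0,"hand":28},{"x":0,"y":0,"z":35,"rx":0,"ry":0,"rz":0,"hand":28},{"x":0,"y":0,"z":15,"rx":0,"ry":0,"rz":0,"hand":28},{"x":0,"y":0,"z":6,"rx":0,"ry":0,"rz":0,"hand":28},{"x":0,"y":0,"z":0,"rx":0,"ry":0,"rz":0,"hand":28},{"x":0,"y":0,"z":0,"rx":0,"ry":0,"rz":0,"hand":44},{"x":0,"y":0,"z":0,"rx":0,"ry":0,"rz":0,"hand":54},{"x":0,"y":0,"z":0,"rx":0,"ry":0,"rz":0,"hand":54},{"x":0,"y":0,"z":-30,"rx":0,"ry":0,"rz":0,"hand":54},{"x":0,"y":0,"z":-60,"rx":0,"ry":0,"rz":0,"hand":85},{"x":0,"y":0,"z":-60,"rx":0,"ry":0,"rz":0,"hand":85},{"x":0,"y":0,"z":-60,"rx":0,"ry":0,"rz":0,"hand":85},{"x":0,"y":-20,"z":-30,"rx":0,"ry":0,"rz":0,"hand":85},{"x":0,"y":0,"z":0,"rx":0,"ry":0,"rz":0,"hand":85},{"x":0,"y":0,"z":0,"rx":0,"ry":0,"rz":0,"hand":85}]'
python3 - <<'E'
from h import *
f=grab_frame('wrist'); s=grab_frame('side'); save('mix2',np.hstack([cv2.resize(f,(400,300)),cv2.resize(s[180:390,210:490],(400,300))])); print(sense()['eef_pos'],sense()['tcp_rot'])
E
```

```text
clock: 56.85
eef_pos: [503.2, 85.7, 259.1]
tcp_rot: [-3.141, 0.0, 1.604]
contact_force: [0.5, -0.3, -0.8]
opening: 0.996
grasp_force: 0.0
[503.07537051  85.65166043 258.35223812] [-3.13940860e+00  3.10835317e-04  1.60352206e+00]
```

View pics/mix2.png

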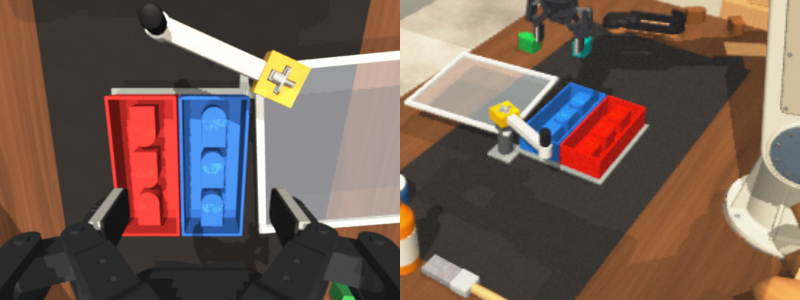

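All six blocks lie in a row in their own trays (left half: red at x≈147, blue at x≈213). The hub is at (283,78) with the shaft through it, and the cover is still open. I'm re-gripping the hub.

```bash
python3 -m creep '[{"x":35,"y":47,"z":0,"rx":0,"ry":0,"rz":0,"hand":85},{"x":34.4,"y":46.5,"z":0,"rx":0,"ry":0,"rz":0,"hand":85},{"x":0,"y":0,"z":0,"rx":0,"ry":0,"rz":-0.1686,"hand":85},{"x":0,"y":0,"z":0,"rx":0,"ry":0,"rz":-0.1686,"hand":85},{"x":0,"y":0,"z":0,"rx":0,"ry":0,"rz":-0.1686,"hand":85},{"x":0,"y":0,"z":0,"rx":0,"ry":0,"rz":-0.1686,"hand":85},{"x":0,"y":0,"z":0,"rx":0,"ry":0,"rz":-0.1686,"hand":85},{"x":0,"y":0,"z":0,"rx":0,"ry":0,"rz":-0.1686,"hand":85},{"x":0,"y":0,"z":0,"rx":0,"ry":0,"rz":-0.1686,"hand":85},{"x":0,"y":0,"z":50,"rx":0,"ry":0,"rz":0,"hand":85},{"x":0,"y":0,"z":0,"rx":0,"ry":0,"rz":0,"hand":85},{"x":0,"y":0,"z":0,"rx":0,"ry":0,"rz":0,"hand":85}]'
python3 - <<'E'
from plan import *
s=sense(); p,w=s['eef_pos'],s['tcp_rot'][2]; print(p); go(p,w,(594.1,158.1,2.784))
c=get_calibration('wrist'); f=grab_frame('wrist'); h=cv2.cvtColor(f,cv2.COLOR_RGB2HSV)
y=cv2.inRange(h,(20,110,150),(34,255,255)); cs=max(cv2.findContours(y,0,2)[0],key=cv2.contourArea); r=cv2.minAreaRect(np.array([ray(c,*q[0],120)[:2] for q in cs],np.float32)); print(cv2.boundingRect(cs),r)
E
```

```text
clock: 58.45
eef_pos: [594.9, 158.2, 210.0]
tcp_rot: [-3.141, -0.001, 2.783]
contact_force: [0.8, -0.5, -0.3]
opening: 0.995
grasp_force: 0.0
[594.9270748  158.19093678 209.96978003]
 x 0.7 y -0.4 rz -0.001
(279, 197, 79, 80) ((591.380615234375, 158.98228454589844), (48.79852294921875, 52.31609344482422), 69.89591217041016)
```

```bash
python3 -m creep '[{"x":0.7,"y":-0.4,"z":50,"rx":0,"ry":0,"rz":0,"hand":85},{"x":0,"y":0,"z":40,"rx":0,"ry":0,"rz":0,"hand":85},{"x":0,"y":0,"z":18,"rx":0,"ry":0,"rz":0,"hand":85},{"x":0,"y":0,"z":6,"rx":0,"ry":0,"rz":0,"hand":85},{"x":0,"y":0,"z":0,"rx":0,"ry":0,"rz":0,"hand":70},{"x":0,"y":0,"z":0,"rx":0,"ry":0,"rz":0,"hand":58},{"x":0,"y":0,"z":0,"rx":0,"ry":0,"rz":0,"hand":50},{"x":0,"y":0,"z":0,"rx":0,"ry":0,"rz":0,"hand":40},{"x":0,"y":0,"z":0,"rx":0,"ry":0,"rz":0,"hand":40},{"x":0,"y":0,"z":0,"rx":0,"ry":0,"rz":0,"hand":40}]' 80; python3 -c "
from h import *
s=sense();print(s['eef_pos'],s['contact_force'],s['wrist_torque'])"
```

```text
clock: 59.75
eef_pos: [594.5, 158.2, 97.1]
tcp_rot: [3.141, 0.001, 2.784]
contact_force: [-2.0, -0.4, 7.4]
opening: 0.545
grasp_force: 81.9
[594.51246792 158.22340805  97.14674789] [-2.02245953 -0.37796215  7.39009557] [-0.05121744  0.30845739 -0.01769165]
```

```bash
python3 -m creep '[{"x":0,"y":0,"z":-0.5,"rx":0,"ry":0,"rz":0.17,"hand":40},{"x":0,"y":0,"z":0,"rx":0,"ry":0,"rz":0.17,"hand":40},{"x":0,"y":0,"z":0,"rx":0,"ry":0,"rz":0.17,"hand":40},{"x":0,"y":0,"z":0,"rx":0,"ry":0,"rz":0.17,"hand":40},{"x":0,"y":0,"z":0,"rx":0,"ry":0,"rz":0.17,"hand":40},{"x":0,"y":0,"z":0,"rx":0,"ry":0,"rz":0,"hand":40}]'; python3 -c "
from h import *
s=sense();print(s['eef_pos'],s['contact_force'],s['wrist_torque'])"
```

```text
clock: 60.5
eef_pos: [594.6, 158.3, 97.2]
tcp_rot: [3.14, 0.0, 1.935]
contact_force: [-0.3, 0.4, 5.5]
opening: 0.54
grasp_force: 83.5
[594.61478278 158.25250541  97.18684126] [-0.28100374  0.37361392  5.54143123] [-0.02551182  0.05479028 -0.02482968]
```

```bash
python3 -m creep '[{"x":0,"y":0,"z":0,"rx":0,"ry":0,"rz":0.17,"hand":40},{"x":0,"y":0,"z":0,"rx":0,"ry":0,"rz":0.17,"hand":40},{"x":0,"y":0,"z":0,"rx":0,"ry":0,"rz":0.17,"hand":40},{"x":0,"y":0,"z":0,"rx":0,"ry":0,"rz":0.17,"hand":40},{"x":0,"y":0,"z":0,"rx":0,"ry":0,"rz":0.05,"hand":40},{"x":0,"y":0,"z":0,"rx":0,"ry":0,"rz":0.05,"hand":40},{"x":0,"y":0,"z":0,"rx":0,"ry":0,"rz":0.04,"hand":40},{"x":0,"y":0,"z":0,"rx":0,"ry":0,"rz":0,"hand":40}]'; python3 -c "
from h import *
s=sense();print(s['eef_pos'],s['tcp_rot'],s['contact_force'],s['wrist_torque'])"
```

```text
clock: 61.5
eef_pos: [594.7, 157.9, 97.2]
tcp_rot: [3.14, -0.001, 1.118]
contact_force: [1.1, -1.9, 5.8]
opening: 0.543
grasp_force: 83.6
[594.65734718 157.89624988  97.20208271] [ 3.14006150e+00 -7.31109825e-04  1.11783294e+00] [ 1.14650063 -1.88025281  5.77551982] [-0.34422444 -0.05954768 -0.01945974]
```

Close to the stop; continue in small steps and watch the z torque.

```bash
python3 -m creep '[{"x":0,"y":0,"z":0,"rx":0,"ry":0,"rz":0.03,"hand":40},{"x":0,"y":0,"z":0,"rx":0,"ry":0,"rz":0.03,"hand":40},{"x":0,"y":0,"z":0,"rx":0,"ry":0,"rz":0,"hand":40}]'; python3 -c "
from h import *
s=sense();print(s['tcp_rot'][2],s['contact_force'],s['wrist_torque'])"; python3 -m creep '[{"x":0,"y":0,"z":0,"rx":0,"ry":0,"rz":0.03,"hand":40},{"x":0,"y":0,"z":0,"rx":0,"ry":0,"rz":0.03,"hand":40},{"x":0,"y":0,"z":0,"rx":0,"ry":0,"rz":0,"hand":40}]'; python3 -c "
from h import *
s=sense();print(s['tcp_rot'][2],s['contact_force'],s['wrist_torque'])"
```

```text
clock: 61.88
eef_pos: [594.6, 157.9, 97.2]
tcp_rot: [3.14, -0.001, 1.058]
contact_force: [0.0, -2.4, 6.0]
opening: 0.545
grasp_force: 83.6
1.0580577268036333 [ 0.03506733 -2.42093899  6.04481129] [-0.30324686 -0.0264034   0.06923122]
clock: 62.25
eef_pos: [594.6, 157.9, 97.2]
tcp_rot: [3.14, -0.001, 0.998]
contact_force: [0.4, -1.6, 6.1]
opening: 0.544
grasp_force: 83.6
0.998042699944081 [ 0.36916612 -1.6413448   6.08570783] [-0.33308664 -0.05075909  0.02152064]
```

```bash
python3 -m creep '[{"x":0,"y":0,"z":0,"rx":0,"ry":0,"rz":0.03,"hand":40},{"x":0,"y":0,"z":0,"rx":0,"ry":0,"rz":0.03,"hand":40},{"x":0,"y":0,"z":0,"rx":0,"ry":0,"rz":0,"hand":40}]'; python3 -c "
from h import *
s=sense();print(s['tcp_rot'][2],s['contact_force'],s['wrist_torque'],s['joint_efforts'])
f=grab_frame('wrist');g=grab_frame('side');save('fin',np.hstack([cv2.resize(f,(400,300)),cv2.resize(g[180:390,210:490],(400,300))]));np.save('pics/w9.npy',f);np.savez('pics/w9c.npz',**get_calibration('wrist'))"
```

```text
clock: 62.62
eef_pos: [594.6, 157.8, 97.2]
tcp_rot: [3.139, 0.0, 0.944]
contact_force: [0.3, -1.6, 6.2]
opening: 0.541
grasp_force: 84.4
0.9444711361446665 [ 0.34855564 -1.56451714  6.23272363] [-0.13160107  0.12536997  3.0672824 ] [ -2.18903549 -59.97386456 -25.79166234   2.2570724   -0.07699392
   3.31237324]
```

View pics/fin.png

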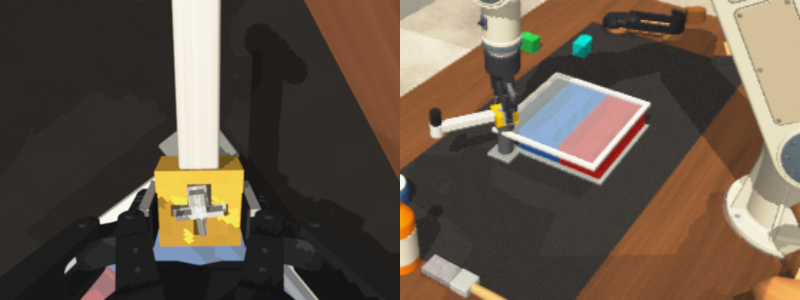

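The plate now lies over both trays and the z torque rose to 3 N m, so the cover is at its shut stop; the hub is on the shaft. I'll relax slightly, release and rise.

```bash
python3 -m creep '[{"x":0,"y":0,"z":0,"rx":0,"ry":0,"rz":-0.03,"hand":40},{"x":0,"y":0,"z":0,"rx":0,"ry":0,"rz":0,"hand":50},{"x":0,"y":0,"z":0,"rx":0,"ry":0,"rz":0,"hand":62},{"x":0,"y":0,"z":0,"rx":0,"ry":0,"rz":0,"hand":75},{"x":0,"y":0,"z":0,"rx":0,"ry":0,"rz":0,"hand":85},{"x":0,"y":0,"z":0,"rx":0,"ry":0,"rz":0,"hand":85},{"x":0,"y":0,"z":-10,"rx":0,"ry":0,"rz":0,"hand":85},{"x":0,"y":0,"z":-30,"rx":0,"ry":0,"rz":0,"hand":85},{"x":0,"y":0,"z":-50,"rx":0,"ry":0,"rz":0,"hand":85},{"x":0,"y":0,"z":-50,"rx":0,"ry":0,"rz":0,"hand":85},{"x":0,"y":0,"z":0,"rx":0,"ry":0,"rz":0,"hand":85},{"x":0,"y":0,"z":0,"rx":0,"ry":0,"rz":0,"hand":85},{"x":0,"y":0,"z":0,"rx":0,"ry":0,"rz":0,"hand":85}]'
python3 - <<'E'
from h import *
c=get_calibration('wrist'); f=grab_frame('wrist'); h=cv2.cvtColor(f,cv2.COLOR_RGB2HSV); print(sense()['eef_pos'],sense()['tcp_rot'][2])
y=cv2.inRange(h,(20,110,110),(34,255,255)); cs=max(cv2.findContours(y,0,2)[0],key=cv2.contourArea)
for z in(120,):
    r=cv2.minAreaRect(np.array([ray(c,*q[0],z)[:2] for q in cs],np.float32)); print(z,cv2.boundingRect(cs),r)
# cover edge in side view: white pixels lines
g=grab_frame('side'); q=get_calibration('side')
w=(g.min(2)>185).astype(np.uint8)*255; w[:180]=0;w[390:]=0;w[:,:260]=0;w[:,:]=w; w[:,460:]=0
L=cv2.HoughLinesP(w,1,np.pi/360,40,minLineLength=45,maxLineGap=4)
for l in (L[:,0] if L is not None else [])[:14]:
    a,b=ray(q,l[0],l[1],74)[:2],ray(q,l[2],l[3],74)[:2]; d=b-a; print(l,a.round(),b.round(),round(float(np.arctan2(d[1],d[0])%np.pi),3))
E
```

```text
clock: 64.35
eef_pos: [593.0, 157.8, 235.0]
tcp_rot: [-3.14, 0.002, 0.964]
contact_force: [-0.2, 0.1, 0.1]
opening: 0.997
grasp_force: 0.0
[593.06920565 157.80853431 234.89303871] 0.9636920829180391
120 (284, 189, 73, 74) ((594.5202026367188, 159.94161987304688), (51.80284881591797, 49.42448043823242), 56.8388786315918)
[283 274 347 296] [574. 186.] [357. 167.] 0.087
[318 231 384 253] [620. -83.] [365. -91.] 0.031
[283 273 348 295] [578. 182.] [357. 161.] 0.092
[295 279 346 297] [529. 186.] [357. 172.] 0.077
[318 232 383 253] [616. -78.] [368. -90.] 0.047
[326 236 381 254] [579. -72.] [371. -81.] 0.043
[321 231 380 250] [611. -89.] [ 384. -100.] 0.045
```

```bash
python3 -c "
from rig import *
print(sign_off())"
```

```text
the job is handed in; nothing more can be done
None
```

The job is handed in: the lever is home on its shaft, all six heel blocks (three red, three blue) lie in single rows in their own trays, the cover is shut against its stop, and nothing else was touched; it took about 65 s of robot time.

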